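Clamp a pile of blanks in the marking jig

ROBOT

A 6-joint arm with a two-finger parallel gripper is mounted at the origin on a cart in front of the work surface, level with it; the furniture and walls round the work are solid. World frame = base frame: x ahead of the robot, y to its left, z up, the work surface at z = 0. Lengths are in m, angles in rad, forces in N, time in s.
With the tool pointing down it reaches from about 0.325 to 0.9 m from the base axis. Payload 6.1 kg.
Tool frame: the origin (TCP) lies on the centre line of the jaws, within the pads' length; the fingertips stand 17 mm ahead of it and the grasp point (between the pads) lies 2 mm behind it (robot.finger_overhang is the distance from the TCP to the fingertips, in m); z points along the fingers, y is the line along which they close (so a half turn about z gives the same grasp; the last joint's range is limited). The gripper opens to 87 mm and grips with 3 to 60 N. Pads are 19 mm wide; open, the fingers measure 117 mm over their backs; the gripper's body (75 mm by 190 mm) begins 51 mm behind the grasp point.
Start: joints at [-1.369, 0.22, 1.526, -0, 1.395, -0.126], TCP at [0.201, -0.592, 0.24] pointing down, gripper open.
Joint ranges: [-2.98, 2.98], [-0.91, 2.08], [0.09, 2.57], [-1.24, 4.39], [0.2, 2.65], [-2.68, 2.68]. Speed limits (rad/s): [2.57, 2.57, 3.01, 3.14, 3.14, 3.14].

INTERFACE

Orientations are given as a unit quaternion [x, y, z, w].
In Python, from bench import robot gives the robot as it stands.
- The arm moves only by the tool servo_tool, never from a script. Its argument "targets" is a list of rows, each an object of numbers: "x", "y", "z": the shift along the tool's x, y, z in m; "ax", "ay", "az": the turn, a rotation vector about the tool's x, y, z in degrees. In form: [{"x": .., "y": .., "z": .., "ax": .., "ay": .., "az": ..}, ...]. A call has 1 to 20 rows; each row is the pose to reach, as a shift and turn from the pose commanded when the call began, along the tool's axes at that moment; what a row does not reach only later rows make up. A row lasts 1/8 s, in which the tool goes at most 62.5 mm and 10.7 degrees, less where a joint would pass 70% of its speed; a pose out of reach is approached as far as the arm can. A call with a gripper value outside its range is refused whole. "hand" is the finger opening in m, from 0 to 0.087, set as the call begins (left out, the last holds). The fingers move at their own pace and stop on an object; "squeeze" is the grip in N (left out, the last holds). Time passes only in rows, so rows that repeat a pose let the fingers close. It gives the time, the measured TCP pose, the force, the opening and the grip force at its end, in the units of the state.
- robot.state(): the state, without advancing time (a new reading comes with each control period).
- robot.grab_frame(name): name is "side" or "top" or "wrist"; returns a dict with "pixels" (384x512x3 uint8, blue, green, red), "range_z" (384x512 float32, m along the optical axis (not along the pixel's ray), 0 where there is no reading), "fov_y" (degrees; the focal length in pixels is half the picture's height over the tangent of half this angle, whatever the lens; pixels are square), "cx", "cy" (the principal point, pixels), "camera_from_world" (4x4, takes a point from world to camera coordinates); the wrist camera has in their place "mount" (4x4, takes a point from camera to tool coordinates, whose origin is the TCP and whose axes are the flange's). Camera axes: x right, y down, z forward; pixel columns grow to the right and rows downward; lengths in m; the calibration is good to about 2 mm. A picture is of the moment at which its call begins: read the wrist's pose just before it.
- robot.finish_job(): hands the job in; it is judged then, once.
Trained networks look in the newest picture that a camera, given by its name, has taken for a name from the list of things; names that differ only in an ending like _2 or _b are one class to them, and where a whole thing is asked for, a point or a joint stands for the part that bears it (a point fixed in the world has none). Each returns a list of dicts, best first, with "p" (0 to 1); they miss things now and then, are a little off and sometimes report something else, mostly with a low value. They report only what shows in the picture. A call takes as long as a camera call.
- robot.recognise(query, camera): "bbox" ([left, top, right, bottom] in pixels, round what is visible of it).
- robot.landmark_of(query, camera): "at" ([row, column] in pixels: a listed point, or the origin of a listed thing).
The state is a dict: "t": time; "qpos": joint angles; "joint_vel": joint speeds; "joint_efforts": joint torques, N m; "tcp_pos": TCP position; "tcp_rot": TCP orientation; "wrist_force": force on the tool from outside, world axes, zero at the start; "moment": the same for the moment, N m; "gripper_width": finger opening in m; "grasp_force": force on a finger pad.
Only numpy, scipy, OpenCV 4.12 (cv2) and the standard library are available. Lean on these libraries where they do the work, as an engineer would, in place of code of your own. Each camera call takes 0.05 s, during which the arm holds its last target. There are 200 camera calls.

TASK

Get all the aluminium blanks on the desk clamped for marking out: slide the jig's jaw open and stack every blank into one square pile, lengthwise against the end fence and close beside the side lug, then slide the jaw shut until it presses the pile against the fence. Then turn the knurled thumbscrew clockwise until it seats, stopping when it goes tight and not forcing it further, and only after that lay the dark steel template squarely in the middle on top of the pile. Leave the tape, the hex keys and the pliers alone.

Things in the scene. Friction and masses are not known exactly. Their poses are not given: they have to be found in the camera images.
- clamp_jig: jig fixed on the desk: dark steel base 100 (x) x 240 (y) x 12 high, origin at the centre of its underside. At its +y end an end fence, top 57 above the desk, 70 wide, inner face at y=+100. Next to it on the +x side a side lug, top 51 above the desk, face at x=+28, y 79 to 95. From the -y side a sliding aluminium jaw faces the fence, with a knurled thumbscrew on its carriage. The -x side is open
- nest (a point): point on the base's top (12 mm above the desk), jig axes: under the middle of the pile when blanks lie lengthwise along y, one end flat against the fence (fence face 45 mm to +y, lug face 28 mm to +x, so 3 mm from the edge of a centred blank)
- jaw: sliding jaw, jig axes; origin at the middle of the foot of its flat pressing face (looks to +y, to the fence), 12.5 mm above the desk. Upright 56 wide, 14 thick, 44 high; behind it (-y) a carriage 56 wide, 20 high, ending 92 mm behind the face, the thumbscrew 65 mm behind the face
- jaw_slide (a joint): jaw position, m: gap between jaw and fence is 65 mm + value; grows as the jaw opens (to the jig's -y), end stop 0.060 (gap 125 mm), shut on 90 mm blanks at 0.025; starts at 0 to 0.012, too narrow for a blank. Stays where left, slides against about 8 N of friction; move it by gripping the thumbscrew head
- screw_grip (a point): on the vertical axis of the knurled thumbscrew, 14 mm above its head's underside, 10 mm below its top. Head: diameter 30, height 24, underside 43 mm and top 67 mm above the desk; carriage top 33 mm above the desk. It turns on the spot and moves along with the jaw
- screw_turn (a joint): turn of the thumbscrew, rad, grows clockwise seen from above; starts loose at 0.1 to 1.3, runs freely (friction 0.06 N m) up to 4.2, where it seats and the torque begins to rise by 0.6 N m per rad (springs back to about 4.2 when let go); no hard stop
- blank1: loose flat blank of bare aluminium bar, no. 1; identical to the other blanks: width 50 (own x), length 90 (own y), thickness 10; origin at the centre of its underside, z up. Weighs 120 g. There are two to four blanks in all; an absent one reads None from the very start
- blank2: loose flat blank of bare aluminium bar, no. 2; identical to the other blanks: width 50 (own x), length 90 (own y), thickness 10; origin at the centre of its underside, z up. Weighs 120 g. There are two to four blanks in all; an absent one reads None from the very start
- blank3: loose flat blank of bare aluminium bar, no. 3; identical to the other blanks: width 50 (own x), length 90 (own y), thickness 10; origin at the centre of its underside, z up. Weighs 120 g. There are two to four blanks in all; an absent one reads None from the very start
- blank4: loose flat blank of bare aluminium bar, no. 4; identical to the other blanks: width 50 (own x), length 90 (own y), thickness 10; origin at the centre of its underside, z up. Weighs 120 g. There are two to four blanks in all; an absent one reads None from the very start
- template: loose marking template: flat dark steel plate 50 (own x) x 70 (own y) x 10 thick with a large hole in the middle and four small ones, shorter than the blanks; origin at the centre of its underside, z up. 105 to 210 g
- tape_1: bystander: black roll of tape, 62x60x19, lying flat; origin at the centre of its underside
- hex_keys: bystander: set of hex keys in a green holder, 44x65x14; origin at the centre of its underside
- long_nose: bystander: long-nose pliers with blue handles, 44x149x12, lying flat; origin at the centre of its underside

How it is judged:
By the outcome, as a careful person would: the job done as asked, in the order asked, and still so for the second after the job is handed in, with the robot touching nothing.
Of blank1, blank2, blank3, blank4 only 2 to 4 are there at a start; the rules pass over those that are not, and their reading is None.
At some moment in a run one of template may be knocked a few centimetres aside while the robot is not near it.
Once in a run the grip may slacken for a moment while it holds something.
It also fails if it takes over 210 s, if anything falls off the work surface, if the arm or the gripper's body presses on something with over 40 N, if the wrist force passes 120 N, or if a joint passes its speed limit or range.

## Working session

There is one attempt and no reset: what is moved stays moved. The work goes in short steps, Python scripts to look and compute and a tool call to move; the robot and the scene stay as the last step left them, time stands still between calls to the robot, and variables do not carry over. Pictures are saved under pics/ and viewed, at most 14 in all, crops included, and the job is handed in when it is done.

Besides the shell and the picture viewer there is one more tool, called after "Emit:" as name(argument=value, ...), one argument or row to a line, values as JSON. servo_tool: Moves the arm, as the interface text tells. Its arguments: {"type":"object","properties":{"targets":{"type":"array"},"hand":{"type":"number"},"squeeze":{"type":"number"}},"required":["targets"]}

```bash
ls; mkdir -p pics; cat > h.py <<'E'
import numpy as np, cv2
from bench import robot
from scipy.spatial.transform import Rotation as R
def snap(cam, save=None):
    s=robot.state(); f=robot.grab_frame(cam)
    h,w=f["range_z"].shape; fl=h/2/np.tan(np.radians(f["fov_y"])/2)
    if "mount" in f and f["mount"] is not None:
        T=np.eye(4); T[:3,:3]=R.from_quat(s["tcp_rot"]).as_matrix(); T[:3,3]=s["tcp_pos"]
        W=T@np.array(f["mount"])
    else: W=np.linalg.inv(np.array(f["camera_from_world"]))
    v,u=np.mgrid[:h,:w]; z=f["range_z"]
    P=np.stack([(u-f["cx"])/fl*z,(v-f["cy"])/fl*z,z],-1)@W[:3,:3].T+W[:3,3]
    P[z==0]=np.nan
    if save: cv2.imwrite("pics/"+save,f["pixels"])
    return f,P,W,fl
E
cat > a.py <<'E'
from h import *
s=robot.state(); print(s)
for cam in ["top","side"]:
    f,P,W,fl=snap(cam,cam+"0.png"); print(cam,W[:3,3].round(3))
    for q in ["clamp_jig","jaw","nest","screw_grip","blank1","template","tape_1","hex_keys","long_nose"]:
        for fn in ("landmark_of","recognise"):
            for d in getattr(robot,fn)(q,cam)[:6]:
                if d["p"]<.3: continue
                if fn=="landmark_of":
                    r,c=np.array(d["at"]).round().astype(int); print(q,round(d["p"],2),(r,c),P[min(r,383),min(c,511)].round(3))
                elif cam=="top": print(q,round(d["p"],2),np.round(d["bbox"]))
E
python3 a.py
```

```text
pics
{'t': 0.0, 'qpos': array([-1.36908503e+00,  2.21238922e-01,  1.52762064e+00, -7.82345839e-06,
        1.39471068e+00, -1.26108807e-01]), 'joint_vel': array([ 8.13512039e-04,  2.46740315e-04, -4.90488769e-05,  6.89817814e-04,
        3.22555215e-04, -1.31564989e-03]), 'joint_efforts': array([-5.38709883e-04, -4.94612217e+01, -3.87373495e+01,  6.99600717e-02,
        5.73735719e-02, -1.29165551e-04]), 'tcp_pos': array([ 0.20110554, -0.59113   ,  0.23842426]), 'tcp_rot': array([ 9.86596201e-01,  1.63177688e-01, -4.12167224e-05, -9.87946546e-04]), 'wrist_force': array([-0.01933671, -0.27004958, -0.076434  ]), 'moment': array([ 0.00830366, -0.00838386,  0.01807219]), 'grasp_force': 0.0, 'gripper_width': 0.08695655758758318}
top [ 0.374 -0.028  0.986]
clamp_jig 0.82 (np.int64(203), np.int64(353)) [ 0.494 -0.238  0.035]
clamp_jig 0.82 [302. 181. 407. 231.]
jaw 0.81 (np.int64(206), np.int64(367)) [ 0.485 -0.266  0.054]
jaw 0.68 [333. 193. 374. 217.]
jaw 0.66 [143. 170. 161. 217.]
jaw 0.5 [303. 181. 410. 229.]
nest 0.64 (np.int64(201), np.int64(374)) [ 0.502 -0.295  0.013]
nest 0.81 [303
[... 847 characters left out ...]
65. 158. 217.]
side [ 0.281 -0.74   0.469]
clamp_jig 0.65 (np.int64(281), np.int64(287)) [ 0.476 -0.274  0.032]
jaw 0.68 (np.int64(290), np.int64(294)) [ 0.488 -0.278  0.013]
nest 0.76 (np.int64(300), np.int64(296)) [ 0.482 -0.3    0.013]
screw_grip 0.79 (np.int64(244), np.int64(283)) [ 0.489 -0.22   0.067]
blank1 0.85 (np.int64(232), np.int64(225)) [ 0.42  -0.069  0.01 ]
blank1 0.56 (np.int64(176), np.int64(281)) [0.622 0.139 0.011]
blank1 0.55 (np.int64(219), np.int64(348)) [ 0.685 -0.105  0.01 ]
template 0.96 (np.int64(216), np.int64(278)) [ 0.545 -0.047  0.011]
tape_1 0.78 (np.int64(176), np.int64(177)) [0.361 0.223 0.013]
long_nose 0.67 (np.int64(166), np.int64(235)) [0.527 0.253 0.005]
```

```bash
cat > b.py <<'E'
from h import *
im=cv2.imread("pics/top0.png"); cv2.imwrite("pics/top0c.png",cv2.resize(im[100:280,125:425],None,fx=2.6,fy=2.6,interpolation=cv2.INTER_CUBIC))
f,P,W,fl=snap("top")
z=P[...,2]
m=((z>0.005)&(z<0.016)).astype(np.uint8)
n,l,st,c=cv2.connectedComponentsWithStats(m)
for i in range(1,n):
    if st[i,4]<80: continue
    p=P[l==i][:,:2].astype(np.float32); print(i,st[i],cv2.minAreaRect(p),np.median(z[l==i]).round(4))
m2=(z>0.02)&(P[...,1]<-0.1)&(P[...,0]<.6)&(z<0.09)
n,l,st,c=cv2.connectedComponentsWithStats(m2.astype(np.uint8))
for i in range(1,n):
    if st[i,4]<10: continue
    p=P[l==i]; print("hi",st[i],cv2.minAreaRect(p[:,:2].astype(np.float32)),np.percentile(p[:,2],[5,50,95]).round(3))
E
python3 b.py
```

```text
1 [159   0  32  16 332] ((1.030179500579834, 0.22697168588638306), (0.04500196501612663, 0.08446551859378815), 0.9932688474655151) 0.0114
27 [265  65  48  10 128] ((0.8513877987861633, -0.08358307182788849), (0.024242257699370384, 0.1240585669875145), 0.10616086423397064) 0.0122
63 [136  88  52  49 712] ((0.7310419678688049, 0.2486591935157776), (0.07027894258499146, 0.13876956701278687), 52.64402389526367) 0.008
68 [263  88  50   9  97] ((0.7876009941101074, -0.0810353234410286), (0.012663910165429115, 0.1296735554933548), 9.179070472717285) 0.0134
69 [204  91  52  14 225] ((0.7751219272613525, 0.07087492942810059), (0.013718654401600361, 0.13471229374408722), 11.571800231933594) 0.0107
95 [272 114  39  30 663] ((0.6891783475875854, -0.08949920535087585), (0.08997638523578644, 0.05130297318100929), 67.05316162109375) 0.0097
153 [ 16 136  56  10 211] ((0.6553919315338135, 0.5497295260429382), (0.0221966914832592, 0.1436731368303299), 3.0482306480407715) 0.0107
176 [174 138  37  23 671] ((0.634684145450592, 0.16385318338871002), (0.05058262124657631, 0.0910072848200798), 6.58967065811
[... 1167 characters left out ...]
 ((0.4279477894306183, -0.05000446364283562), (0.0525292232632637, 0.0899527296423912), 26.043895721435547) 0.0102
905 [189 220  15  17 111] ((0.4320550858974457, 0.1451570987701416), (0.01866503432393074, 0.04677117243409157), 53.12800979614258) 0.0122
1184 [187 248  29  18 228] ((0.3593916893005371, 0.1320337951183319), (0.042791612446308136, 0.06409452855587006), 9.574084281921387) 0.0133
hi [329 190  42  28 990] ((0.4930785894393921, -0.22776776552200317), (0.09307514876127243, 0.06666634231805801), 87.91517639160156) [0.024 0.034 0.068]
hi [387 191  20  32 378] ((0.48488718271255493, -0.34079256653785706), (0.0362197645008564, 0.07413846999406815), 86.37042999267578) [0.025 0.054 0.059]
```

View pics/top0c.png

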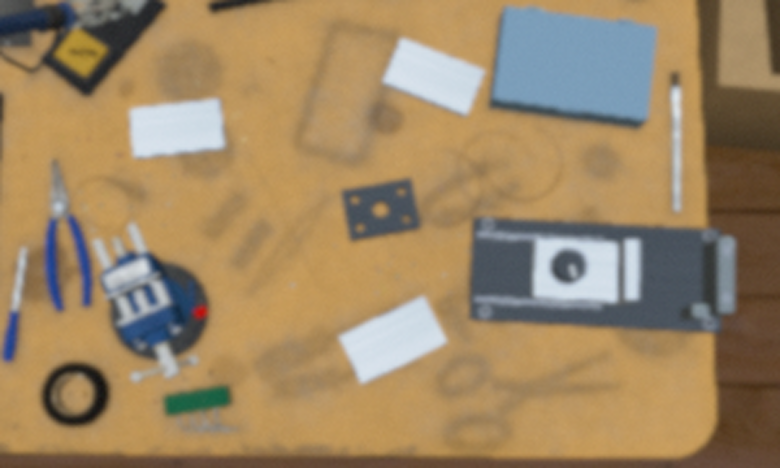

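View pics/side0.png

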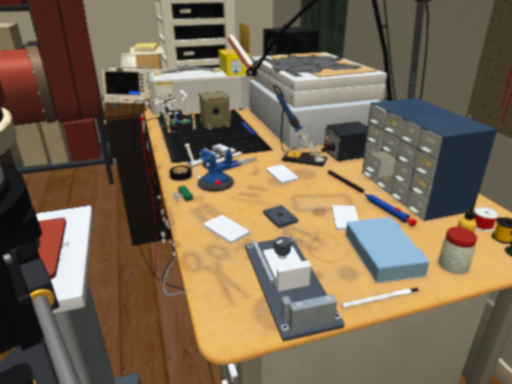

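The pictures show three blanks: top0c (435,75), (178,128) and (392,340). The template is at (382,210). The jig's fence is at the right (725,275), which is world -y, and the lug is at the lower right (705,315).

```bash
cat >> h.py <<'E'
def yaw():
    m=R.from_quat(robot.state()["tcp_rot"]).as_matrix(); return np.degrees(np.arctan2(m[1,0],m[0,0]))
def go(x,y,z,yw):
    s=robot.state(); r=R.from_quat(s["tcp_rot"]); d=r.inv().apply(np.array([x,y,z])-s["tcp_pos"])
    g=R.from_euler("z",yw,degrees=True)*R.from_quat([1,0,0,0])
    a=(r.inv()*g).as_rotvec(degrees=True)
    print("go: shift mm",(d*1e3).round(1),"turn",a.round(1),"| yaw now",round(yaw(),2),"t",round(s["t"],2))
E
python3 - <<'E'
from h import *
go(0.49,-0.25,0.30,90)
f,P,W,fl=snap("top")
q=P[(P[...,0]>.58)&(P[...,0]<.82)&(P[...,1]<-.13)&(P[...,1]>-.34)&(P[...,2]>.02)]
print(np.nanpercentile(q,[2,50,98],axis=0).round(3))
f,P,W,fl=snap("wrist"); print(np.array(f["mount"]).round(3),f["fov_y"])
E
```

```text
go: shift mm [ 383.4 -230.5  -60.5] turn [ -0.    0.  -71.2] | yaw now 18.78 t 1.95
[[ 0.645 -0.309  0.024]
 [ 0.704 -0.239  0.035]
 [ 0.811 -0.151  0.071]]
[[-0.001 -0.954 -0.299  0.083]
 [ 1.    -0.001 -0.    -0.002]
 [-0.    -0.299  0.954 -0.145]
 [ 0.     0.     0.     1.   ]] 67.99900488067811
```

Emit:
servo_tool(
  targets=[
    {"x":0.05,"y":-0.035,"z":-0.03,"az":-9},
    {"x":0.1,"y":-0.07,"z":-0.06,"az":-18},
    {"x":0.15,"y":-0.105,"z":-0.06,"az":-27},
    {"x":0.2,"y":-0.14,"z":-0.06,"az":-36},
    {"x":0.25,"y":-0.174,"z":-0.06,"az":-45},
    {"x":0.3,"y":-0.208,"z":-0.06,"az":-54},
    {"x":0.35,"y":-0.243,"z":-0.06,"az":-63},
    {"x":0.4,"y":-0.278,"z":-0.06,"az":-71.2},
    {"x":0.4,"y":-0.278,"z":-0.06,"az":-71.2},
    {"x":0.4,"y":-0.278,"z":-0.06,"az":-71.2},
    {"x":0.4,"y":-0.278,"z":-0.06,"az":-71.2},
  ],
)

```text
schema error: expected keys x, y, z, ax, ay, az
```

```bash
cat > c.py <<'E'
from h import *
s=robot.state(); print(s["tcp_pos"].round(4),yaw().round(2),s["joint_vel"].round(3))
f,P,W,fl=snap("wrist","w1.png"); np.save("w1.npy",P)
z=P[...,2]
def rect(lo,hi,name,extra=None):
    m=((z>lo)&(z<hi)).astype(np.uint8)
    n,l,st,c=cv2.connectedComponentsWithStats(m)
    for i in range(1,n):
        if st[i,4]<200: continue
        p=P[l==i]; print(name,st[i],[np.round(v,4) for v in cv2.minAreaRect(p[:,:2].astype(np.float32))],np.median(p[:,2]).round(4))
rect(.008,.017,"base"); rect(.028,.038,"carr"); rect(.048,.0545,"lug/"); rect(.0535,.060,"jaw/fence"); rect(.063,.071,"head")
for q in ["screw_grip","nest","jaw"]:
    for d in robot.landmark_of(q,"wrist")[:2]:
        r,c=np.array(d["at"]).round().astype(int); print(q,round(d["p"],2),(r,c),P[min(r,383),min(c,511)].round(4))
E
python3 c.py
```

```text
[ 0.2012 -0.5917  0.2395] 18.78 [-0.001  0.001 -0.001  0.001 -0.    -0.001]
```

View pics/w1.png

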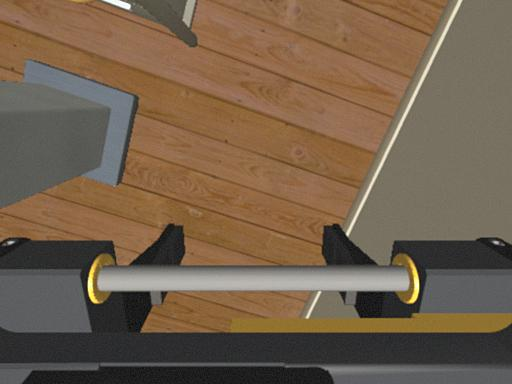

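The move was refused because every row needs all six keys. The picture only shows floor, with the fingers at (165,260) and (350,260).

Emit:
servo_tool(
  targets=[
    {"x":0.05,"y":-0.035,"z":-0.03,"ax":0,"ay":0,"az":-9},
    {"x":0.1,"y":-0.07,"z":-0.06,"ax":0,"ay":0,"az":-18},
    {"x":0.15,"y":-0.105,"z":-0.06,"ax":0,"ay":0,"az":-27},
    {"x":0.2,"y":-0.14,"z":-0.06,"ax":0,"ay":0,"az":-36},
    {"x":0.25,"y":-0.174,"z":-0.06,"ax":0,"ay":0,"az":-45},
    {"x":0.3,"y":-0.208,"z":-0.06,"ax":0,"ay":0,"az":-54},
    {"x":0.35,"y":-0.243,"z":-0.06,"ax":0,"ay":0,"az":-63},
    {"x":0.4,"y":-0.278,"z":-0.06,"ax":0,"ay":0,"az":-71.2},
    {"x":0.4,"y":-0.278,"z":-0.06,"ax":0,"ay":0,"az":-71.2},
    {"x":0.4,"y":-0.278,"z":-0.06,"ax":0,"ay":0,"az":-71.2},
    {"x":0.4,"y":-0.278,"z":-0.06,"ax":0,"ay":0,"az":-71.2},
  ],
)

```text
t: 3.62
tcp_pos: [0.4897, -0.201, 0.2995]
tcp_rot: [0.708, 0.706, -0.0, 0.0]
wrist_force: [0.2, -0.8, 0.1]
gripper_width: 0.0871
grasp_force: 0.0
```

```bash
python3 c.py
```

```text
[ 0.4897 -0.201   0.2995] 89.83 [-0.008  0.    -0.001  0.001  0.002 -0.001]
base [ 278    7   43   63 1761] [array([ 0.5534, -0.0356]), array([0.0501, 0.0702]), np.float64(10.4003)] 0.0095
base [ 177    8   62   81 2424] [array([ 0.4274, -0.0474]), array([0.0499, 0.09  ]), np.float64(25.7975)] 0.0095
base [458  21  17 113 762] [array([ 0.7911, -0.089 ]), array([0.0165, 0.1497]), np.float64(12.1486)] 0.0135
base [ 362   41   62   76 2239] [array([ 0.6873, -0.0879]), array([0.0903, 0.0504]), np.float64(67.8929)] 0.0094
base [503  43   9  34 218] [array([ 0.843 , -0.0629]), array([0.0116, 0.044 ]), np.float64(13.3657)] 0.0122
base [491  78  18  44 309] [array([ 0.8421, -0.116 ]), array([0.0596, 0.0128]), np.float64(89.7612)] 0.0127
base [ 222  105   70  148 5634] [array([ 0.4906, -0.2417]), array([0.2388, 0.0999]), np.float64(87.164)] 0.0114
base [343 120  25  94 210] [array([ 0.6466, -0.2167]), array([0.1482, 0.0017]), np.float64(81.8905)] 0.0126
carr [ 347  120   91  106 6457] [array([ 0.6942, -0.2232]), array([0.1497, 0.1025]), np.float64(81.8846)] 0.0341
carr [ 236  146   40   55 1551] [array([ 0.4918, -0.2189]), array([0.0789, 0.0561]), np.float64(87.1337)] 0.0324
lug/ [440 207  33  31 203] [array([ 0.7882, -0.2868]), array([0.0512, 0.0292]), np.float64(58.6134)] 0.051
jaw/fence [235 203  38  10 345] [array([ 0.4898, -0.2643]), array([0.014 , 0.0546]), np.float64(87.0174)] 0.0562
jaw/fence [229 254  45  11 412] [array([ 0.4856, -0.3493]), array([0.0165, 0.0686]), np.float64(87.8789)] 0.0562
head [245 160  22  22 355] [array([ 0.4926, -0.2071]), array([0.0297, 0.0289]), np.float64(89.3537)] 0.0663
head [448 212  38  28 850] [array([ 0.7975, -0.2893]), array([0.05  , 0.0417]), np.float64(2.471)] 0.0692
screw_grip 0.62 (np.int64(174), np.int64(255)) [ 0.4919 -0.2113  0.0658]
nest 0.65 (np.int64(216), np.int64(254)) [ 0.4904 -0.2959  0.011 ]
jaw 0.58 (np.int64(206), np.int64(257)) [ 0.4947 -0.2612  0.0573]
```

View pics/w1.png

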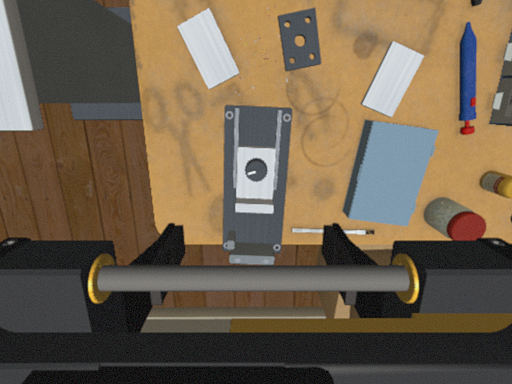

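```bash
python3 -c "
from h import *
go(.4925,-.2073,.057,87.2)"
```

```text
go: shift mm [ -6.5   2.6 242.5] turn [-0.   0.   2.7] | yaw now 89.85 t 3.83
```

Emit:
servo_tool(
  targets=[
    {"x":-0.006,"y":0.003,"z":0.06,"ax":0,"ay":0,"az":2.7},
    {"x":-0.0065,"y":0.0026,"z":0.12,"ax":0,"ay":0,"az":2.7},
    {"x":-0.0065,"y":0.0026,"z":0.17,"ax":0,"ay":0,"az":2.7},
    {"x":-0.0065,"y":0.0026,"z":0.2,"ax":0,"ay":0,"az":2.7},
    {"x":-0.0065,"y":0.0026,"z":0.225,"ax":0,"ay":0,"az":2.7},
    {"x":-0.0065,"y":0.0026,"z":0.2425,"ax":0,"ay":0,"az":2.7},
    {"x":-0.0065,"y":0.0026,"z":0.2425,"ax":0,"ay":0,"az":2.7},
    {"x":-0.0065,"y":0.0026,"z":0.2425,"ax":0,"ay":0,"az":2.7},
  ],
)

```text
t: 4.82
tcp_pos: [0.4937, -0.2068, 0.0581]
tcp_rot: [0.724, 0.69, 0.0, 0.001]
wrist_force: [0.3, -0.3, 0.1]
gripper_width: 0.0866
grasp_force: 0.0
```

Emit:
servo_tool(
  hand=0,
  squeeze=25,
  targets=[
    {"x":0,"y":0,"z":0,"ax":0,"ay":0,"az":0},
    {"x":0,"y":0,"z":0,"ax":0,"ay":0,"az":0},
    {"x":0,"y":0,"z":0,"ax":0,"ay":0,"az":0},
    {"x":0,"y":0,"z":0,"ax":0,"ay":0,"az":0},
    {"x":0,"y":0,"z":0,"ax":0,"ay":0,"az":0},
    {"x":0,"y":0,"z":0,"ax":0,"ay":0,"az":0},
  ],
)

```text
t: 5.58
tcp_pos: [0.493, -0.2062, 0.057]
tcp_rot: [0.724, 0.69, -0.0, -0.0]
wrist_force: [-0.7, 0.1, 0.2]
gripper_width: 0.0348
grasp_force: 0.0
```

Emit:
servo_tool(
  targets=[
    {"x":0,"y":0,"z":0,"ax":0,"ay":0,"az":0},
    {"x":0,"y":0,"z":0,"ax":0,"ay":0,"az":0},
    {"x":0,"y":0,"z":0,"ax":0,"ay":0,"az":0},
    {"x":0,"y":0,"z":0,"ax":0,"ay":0,"az":0},
    {"x":0.005,"y":0,"z":0,"ax":0,"ay":0,"az":0},
    {"x":0.01,"y":0,"z":0,"ax":0,"ay":0,"az":0},
    {"x":0.017,"y":0,"z":0,"ax":0,"ay":0,"az":0},
    {"x":0.024,"y":0,"z":0,"ax":0,"ay":0,"az":0},
    {"x":0.031,"y":0,"z":0,"ax":0,"ay":0,"az":0},
    {"x":0.038,"y":0,"z":0,"ax":0,"ay":0,"az":0},
    {"x":0.044,"y":0,"z":0,"ax":0,"ay":0,"az":0},
    {"x":0.05,"y":0,"z":0,"ax":0,"ay":0,"az":0},
    {"x":0.05,"y":0,"z":0,"ax":0,"ay":0,"az":0},
    {"x":0.05,"y":0,"z":0,"ax":0,"ay":0,"az":0},
  ],
)

```text
t: 7.32
tcp_pos: [0.4959, -0.1577, 0.0571]
tcp_rot: [0.724, 0.69, -0.0, 0.001]
wrist_force: [4.2, -5.4, -6.1]
gripper_width: 0.0292
grasp_force: 25.0
```

Emit:
servo_tool(
  hand=0.087,
  targets=[
    {"x":0,"y":0,"z":0,"ax":0,"ay":0,"az":0},
    {"x":0,"y":0,"z":0,"ax":0,"ay":0,"az":0},
    {"x":0,"y":0,"z":0,"ax":0,"ay":0,"az":0},
    {"x":0,"y":0,"z":-0.03,"ax":0,"ay":0,"az":0},
    {"x":0,"y":0,"z":-0.07,"ax":0,"ay":0,"az":0},
    {"x":0,"y":0,"z":-0.1,"ax":0,"ay":0,"az":0},
    {"x":0,"y":0,"z":-0.1,"ax":0,"ay":0,"az":0},
  ],
)

```text
t: 8.2
tcp_pos: [0.4971, -0.1571, 0.16]
tcp_rot: [0.724, 0.69, 0.001, 0.003]
wrist_force: [0.7, 0.2, 1.0]
gripper_width: 0.0852
grasp_force: 0.0
```

```bash
python3 -c "
from h import *
go(.4274,-.0474,.019,115.8)"
```

```text
go: shift mm [106.6 -75.5 140.4] turn [  0.3   0.2 -28.5] | yaw now 87.29 t 8.2
```

Emit:
servo_tool(
  targets=[
    {"x":0.05,"y":-0.035,"z":0,"ax":0,"ay":0,"az":-10},
    {"x":0.09,"y":-0.06,"z":0,"ax":0,"ay":0,"az":-20},
    {"x":0.107,"y":-0.075,"z":0,"ax":0,"ay":0,"az":-28.5},
    {"x":0.107,"y":-0.075,"z":0,"ax":0,"ay":0,"az":-28.5},
    {"x":0.107,"y":-0.075,"z":0,"ax":0,"ay":0,"az":-28.5},
    {"x":0.107,"y":-0.075,"z":0,"ax":0,"ay":0,"az":-28.5},
  ],
)

```text
t: 8.95
tcp_pos: [0.426, -0.0466, 0.1569]
tcp_rot: [0.533, 0.846, -0.0, -0.0]
wrist_force: [0.3, -0.2, 0.9]
gripper_width: 0.0871
grasp_force: 0.0
```

```bash
cat > d.py <<'E'
import sys
from h import *
# find flat rect nearest TCP with top z in [lo,hi]
def find(lo,hi,save=None,wh=None):
    s=robot.state(); f,P,W,fl=snap("wrist",save); z=P[...,2]
    m=((z>lo)&(z<hi)).astype(np.uint8); n,l,st,c=cv2.connectedComponentsWithStats(m,connectivity=4); o=[]
    for i in range(1,n):
        if st[i,4]<300: continue
        p=P[l==i]; r=cv2.minAreaRect(p[:,:2].astype(np.float32)); o.append((np.hypot(*(np.array(r[0])-s["tcp_pos"][:2])),np.round(r[0],4),np.round(r[1],4),round(r[2],2),np.median(p[:,2]).round(4),st[i].tolist()))
    o.sort(key=lambda t:t[0]); return o
if __name__=="__main__":
    print(robot.state()["tcp_pos"].round(4))
    for o in find(float(sys.argv[1]),float(sys.argv[2]),sys.argv[3] if len(sys.argv)>3 else None)[:4]: print(o)
E
python3 d.py .006 .014; python3 -c "
from h import *
go(.4274,-.0474,.019,115.8)"
```

```text
[ 0.426  -0.0466  0.1569]
(np.float64(0.001681887621655762), array([ 0.4272, -0.0477]), array([0.05  , 0.0903]), 25.9, np.float64(0.0094), [229, 143, 49, 82, 3754])
(np.float64(0.08722319179067986), array([ 0.4654, -0.1244]), array([0.0552, 0.0213]), 25.67, np.float64(0.0107), [231, 247, 48, 18, 359])
(np.float64(0.1277793197126131), array([ 0.5533, -0.0357]), array([0.0513, 0.0702]), 10.6, np.float64(0.0093), [336, 188, 58, 68, 2025])
(np.float64(0.1735250204264484), array([ 0.4497, -0.2185]), array([0.0816, 0.0167]), 87.02, np.float64(0.0113), [191, 291, 40, 41, 676])
go: shift mm [ -1.4   1.  137.9] turn [-0.  -0.  -0.1] | yaw now 115.66 t 9.0
```

Emit:
servo_tool(
  targets=[
    {"x":-0.0015,"y":0.0007,"z":0.05,"ax":0,"ay":0,"az":-0.2},
    {"x":-0.0015,"y":0.0007,"z":0.09,"ax":0,"ay":0,"az":-0.2},
    {"x":-0.0015,"y":0.0007,"z":0.12,"ax":0,"ay":0,"az":-0.2},
    {"x":-0.0015,"y":0.0007,"z":0.138,"ax":0,"ay":0,"az":-0.2},
    {"x":-0.0015,"y":0.0007,"z":0.138,"ax":0,"ay":0,"az":-0.2},
    {"x":-0.0015,"y":0.0007,"z":0.138,"ax":0,"ay":0,"az":-0.2},
  ],
)

```text
t: 9.75
tcp_pos: [0.4271, -0.0474, 0.0188]
tcp_rot: [0.531, 0.848, -0.0, -0.0]
wrist_force: [-0.7, 0.8, -0.4]
gripper_width: 0.0872
grasp_force: 0.0
```

Emit:
servo_tool(
  hand=0.03,
  squeeze=30,
  targets=[
    {"x":0,"y":0,"z":0,"ax":0,"ay":0,"az":0},
    {"x":0,"y":0,"z":0,"ax":0,"ay":0,"az":0},
    {"x":0,"y":0,"z":0,"ax":0,"ay":0,"az":0},
    {"x":0,"y":0,"z":0,"ax":0,"ay":0,"az":0},
    {"x":0,"y":0,"z":0,"ax":0,"ay":0,"az":0},
    {"x":0,"y":0,"z":0,"ax":0,"ay":0,"az":0},
    {"x":0,"y":0,"z":0,"ax":0,"ay":0,"az":0},
  ],
)

```text
t: 10.62
tcp_pos: [0.4269, -0.0469, 0.0191]
tcp_rot: [0.53, 0.848, 0.0, 0.0]
wrist_force: [0.4, 0.1, 0.9]
gripper_width: 0.0494
grasp_force: 30.0
```

```bash
python3 -c "
from h import *
go(.488,-.2941,.032,87.16)"
```

```text
go: shift mm [-249.   -53.4  -12.9] turn [ 0.  -0.  28.8] | yaw now 115.98 t 10.62
```

Emit:
servo_tool(
  targets=[
    {"x":0,"y":0,"z":-0.02,"ax":0,"ay":0,"az":0},
    {"x":0,"y":0,"z":-0.05,"ax":0,"ay":0,"az":0},
    {"x":0,"y":0,"z":-0.09,"ax":0,"ay":0,"az":0},
    {"x":0,"y":0,"z":-0.12,"ax":0,"ay":0,"az":0},
    {"x":0,"y":0,"z":-0.12,"ax":0,"ay":0,"az":0},
    {"x":0,"y":0,"z":-0.12,"ax":0,"ay":0,"az":0},
  ],
)

```text
t: 11.38
tcp_pos: [0.426, -0.0467, 0.1379]
tcp_rot: [0.53, 0.848, -0.0, -0.001]
wrist_force: [-0.0, 0.4, -1.8]
gripper_width: 0.0496
grasp_force: 30.0
```

Emit:
servo_tool(
  targets=[
    {"x":-0.03,"y":-0.006,"z":0,"ax":0,"ay":0,"az":5},
    {"x":-0.07,"y":-0.015,"z":0,"ax":0,"ay":0,"az":12},
    {"x":-0.12,"y":-0.026,"z":0,"ax":0,"ay":0,"az":20},
    {"x":-0.17,"y":-0.037,"z":0,"ax":0,"ay":0,"az":26},
    {"x":-0.215,"y":-0.046,"z":0,"ax":0,"ay":0,"az":28.8},
    {"x":-0.24,"y":-0.051,"z":0,"ax":0,"ay":0,"az":28.8},
    {"x":-0.249,"y":-0.0534,"z":0.0,"ax":0,"ay":0,"az":28.8},
    {"x":-0.249,"y":-0.0534,"z":0.0,"ax":0,"ay":0,"az":28.8},
    {"x":-0.249,"y":-0.0534,"z":0.0,"ax":0,"ay":0,"az":28.8},
    {"x":-0.249,"y":-0.0534,"z":0.0,"ax":0,"ay":0,"az":28.8},
  ],
)

```text
t: 12.62
tcp_pos: [0.4878, -0.2931, 0.139]
tcp_rot: [0.724, 0.69, 0.0, -0.0]
wrist_force: [-0.4, 0.0, -0.6]
gripper_width: 0.0496
grasp_force: 30.0
```

```bash
cat > e.py <<'E'
from h import *
s=robot.state(); print(s["tcp_pos"].round(4), s["gripper_width"],s["grasp_force"])
f,P,W,fl=snap("wrist","w_e.png"); z=P[...,2]
def rect(lo,hi,name):
    m=((z>lo)&(z<hi)&(np.hypot(P[...,0]-.49,P[...,1]+.25)<.16)).astype(np.uint8)
    n,l,st,c=cv2.connectedComponentsWithStats(m,connectivity=4)
    for i in range(1,n):
        if st[i,4]<150: continue
        p=P[l==i]; print(name,st[i],[np.round(v,4) for v in cv2.minAreaRect(p[:,:2].astype(np.float32))],np.median(p[:,2]).round(4))
rect(.008,.016,"base"); rect(.028,.038,"carr"); rect(.0475,.0535,"lug/"); rect(.0535,.060,"jaw/fence"); rect(.063,.071,"head")
rect(.1,.2,"held")
go(.488,-.2941,.032,87.16)
E
python3 e.py
```

```text
[ 0.4878 -0.2931  0.139 ] 0.04959678730670682 29.999705851078033
base [ 195    0  120  225 9604] [array([ 0.4916, -0.2295]), array([0.2034, 0.1001]), np.float64(87.2381)] 0.0114
base [402 103  24  79 365] [array([ 0.6419, -0.2542]), array([0.0735, 0.0026]), np.float64(81.8679)] 0.012
carr [ 219    0   72  103 5256] [array([ 0.4944, -0.1716]), array([0.0753, 0.0562]), np.float64(87.1847)] 0.0324
carr [ 413   95   27   93 1036] [array([ 0.6452, -0.2514]), array([0.0801, 0.0108]), np.float64(84.3144)] 0.0337
jaw/fence [ 219  103   72   19 1338] [array([ 0.4922, -0.2167]), array([0.0135, 0.0553]), np.float64(87.1828)] 0.0563
head [ 233    0   45   50 1644] [array([ 0.4953, -0.1586]), array([0.0301, 0.0297]), np.float64(30.1134)] 0.0664
held [   79   174   347    91 10806] [array([ 0.4878, -0.2771]), array([0.0563, 0.1148]), np.float64(87.1734)] 0.1296
held [  0 237  38  28 655] [array([ 0.4087, -0.2542]), array([0.0081, 0.0137]), np.float64(33.7682)] 0.1957
held [468 237  44  28 687] [array([ 0.5688, -0.2622]), array([0.0136, 0.0078]), np.float64(54.6654)] 0.1957
held [ 25 291  30  41 770] [array([ 0.4086, -0.2801]), array([0.0241, 0.0025]), np.float64(85.4336)] 0.1961
held [167 291  37  27 737] [array([ 0.4598, -0.2855]), array([0.0302, 0.0053]), np.float64(88.932)] 0.1835
held [ 214  291   78   19 1446] [array([ 0.4851, -0.3311]), array([0.0162, 0.05  ]), np.float64(86.8741)] 0.1293
held [302 291  36  27 737] [array([ 0.5149, -0.2884]), array([0.0307, 0.0057]), np.float64(84.9545)] 0.1836
held [454 291  27  41 657] [array([ 0.5667, -0.285 ]), array([0.0192, 0.0029]), np.float64(89.702)] 0.1966
go: shift mm [-8.000e-01  1.000e-01  1.071e+02] turn [ 0.  -0.   0.1] | yaw now 87.24 t 12.68
```

View pics/w_e.png

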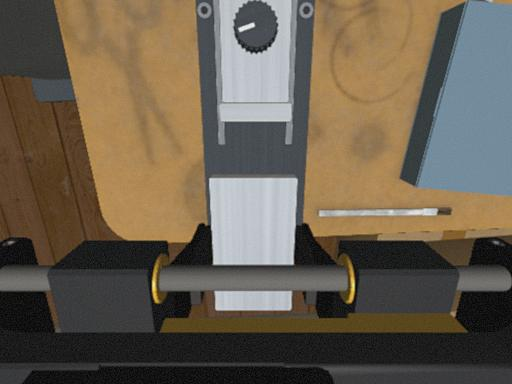

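Emit:
servo_tool(
  targets=[
    {"x":-0.0008,"y":0.0004,"z":0.04,"ax":0,"ay":0,"az":0.1},
    {"x":-0.0008,"y":0.0004,"z":0.07,"ax":0,"ay":0,"az":0.1},
    {"x":-0.0008,"y":0.0004,"z":0.09,"ax":0,"ay":0,"az":0.1},
    {"x":-0.0008,"y":0.0004,"z":0.1,"ax":0,"ay":0,"az":0.1},
    {"x":-0.0008,"y":0.0004,"z":0.1075,"ax":0,"ay":0,"az":0.1},
    {"x":-0.0008,"y":0.0004,"z":0.1075,"ax":0,"ay":0,"az":0.1},
    {"x":-0.0008,"y":0.0004,"z":0.1075,"ax":0,"ay":0,"az":0.1},
    {"x":-0.0008,"y":0.0004,"z":0.1075,"ax":0,"ay":0,"az":0.1},
  ],
)

```text
t: 13.68
tcp_pos: [0.4886, -0.2953, 0.0322]
tcp_rot: [0.725, 0.689, 0.0, 0.001]
wrist_force: [-0.1, -0.7, -0.8]
gripper_width: 0.0496
grasp_force: 30.0
```

Emit:
servo_tool(
  hand=0.087,
  targets=[
    {"x":0,"y":0,"z":0,"ax":0,"ay":0,"az":0},
    {"x":0,"y":0,"z":0,"ax":0,"ay":0,"az":0},
    {"x":0,"y":0,"z":0,"ax":0,"ay":0,"az":0},
    {"x":0,"y":0,"z":0,"ax":0,"ay":0,"az":0},
    {"x":0,"y":0,"z":-0.02,"ax":0,"ay":0,"az":0},
    {"x":0,"y":0,"z":-0.06,"ax":0,"ay":0,"az":0},
    {"x":0,"y":0,"z":-0.12,"ax":0,"ay":0,"az":0},
    {"x":0,"y":0,"z":-0.12,"ax":0,"ay":0,"az":0},
    {"x":0,"y":0,"z":-0.12,"ax":0,"ay":0,"az":0},
  ],
)

```text
t: 14.8
tcp_pos: [0.4885, -0.2951, 0.1527]
tcp_rot: [0.725, 0.689, 0.0, 0.001]
wrist_force: [0.1, -0.4, -0.1]
gripper_width: 0.0868
grasp_force: 0.0
```

```bash
python3 d.py .017 .026; python3 d.py .047 .06;python3 -c "
from h import *
go(.6873,-.0879,.15,67.9)"
```

```text
[ 0.4885 -0.2951  0.1527]
(np.float64(0.004014663589429425), array([ 0.4918, -0.2974]), array([0.0927, 0.0641]), 86.04, np.float64(0.0214), [226, 145, 61, 89, 4374])
(np.float64(0.11220773150279187), array([ 0.5248, -0.1889]), array([0.1172, 0.0061]), 86.95, np.float64(0.0184), [282, 0, 11, 140, 671])
(np.float64(0.12697328989143156), array([ 0.463 , -0.1707]), array([0.0873, 0.0051]), 87.25, np.float64(0.0185), [213, 0, 10, 108, 535])
(np.float64(0.1762312001056463), array([ 0.6463, -0.2165]), array([0.1488, 0.0042]), 81.81, np.float64(0.0215), [399, 6, 49, 172, 859])
[ 0.4878 -0.2946  0.1513]
(np.float64(0.05525947882658965), array([ 0.486 , -0.3499]), array([0.0165, 0.0701]), 87.26, np.float64(0.0561), [218, 244, 74, 19, 1347])
(np.float64(0.07802779922004885), array([ 0.4921, -0.2167]), array([0.0134, 0.0557]), 87.01, np.float64(0.0563), [220, 101, 69, 18, 1225])
go: shift mm [216.3 189.    0.5] turn [-0.1 -0.1 19.2] | yaw now 87.08 t 14.9
```

Emit:
servo_tool(
  targets=[
    {"x":0.03,"y":0.026,"z":0,"ax":0,"ay":0,"az":3},
    {"x":0.075,"y":0.066,"z":0,"ax":0,"ay":0,"az":8},
    {"x":0.12,"y":0.105,"z":0,"ax":0,"ay":0,"az":13},
    {"x":0.16,"y":0.14,"z":0,"ax":0,"ay":0,"az":19.2},
    {"x":0.2,"y":0.175,"z":0,"ax":0,"ay":0,"az":19.2},
    {"x":0.216,"y":0.189,"z":0,"ax":0,"ay":0,"az":19.2},
    {"x":0.216,"y":0.189,"z":0,"ax":0,"ay":0,"az":19.2},
    {"x":0.216,"y":0.189,"z":0,"ax":0,"ay":0,"az":19.2},
    {"x":0.216,"y":0.189,"z":0,"ax":0,"ay":0,"az":19.2},
  ],
)

```text
t: 16.02
tcp_pos: [0.6871, -0.09, 0.1511]
tcp_rot: [0.83, 0.558, -0.0, -0.0]
wrist_force: [-0.1, 0.6, -0.1]
gripper_width: 0.0871
grasp_force: 0.0
```

```bash
cat > pick.py <<'E'
import sys
from h import *
from d import find
lo,hi,zt=map(float,sys.argv[1:4]); o=find(lo,hi); print(o[0]); r=o[0]
a=r[3] if r[2][0]>r[2][1] else r[3]+90   # long axis direction
y0=yaw(); a=min((a+180*k for k in(-2,-1,0,1,2)),key=lambda v:abs(v-y0))
print(robot.state()["tcp_pos"].round(4),a); go(*r[1],zt,a)
E
python3 pick.py .006 .014 .019
```

```text
(np.float64(0.002735146405823065), array([ 0.6881, -0.0874]), array([0.0895, 0.05  ]), 67.77, np.float64(0.0095), [230, 140, 49, 83, 3946])
[ 0.6873 -0.09    0.1514] 67.77
go: shift mm [  2.7  -0.2 132.4] turn [-0.  0.  0.] | yaw now 67.8 t 16.07
```

Emit:
servo_tool(
  targets=[
    {"x":0.0027,"y":-0.0002,"z":0.05,"ax":0,"ay":0,"az":0},
    {"x":0.0027,"y":-0.0002,"z":0.09,"ax":0,"ay":0,"az":0},
    {"x":0.0027,"y":-0.0002,"z":0.115,"ax":0,"ay":0,"az":0},
    {"x":0.0027,"y":-0.0002,"z":0.132,"ax":0,"ay":0,"az":0},
    {"x":0.0027,"y":-0.0002,"z":0.132,"ax":0,"ay":0,"az":0},
    {"x":0.0027,"y":-0.0002,"z":0.132,"ax":0,"ay":0,"az":0},
    {"x":0.0027,"y":-0.0002,"z":0.132,"ax":0,"ay":0,"az":0},
  ],
)

```text
t: 16.95
tcp_pos: [0.6893, -0.0865, 0.0204]
tcp_rot: [0.83, 0.558, 0.0, 0.0]
wrist_force: [-0.1, -0.5, 0.5]
gripper_width: 0.087
grasp_force: 0.0
```

Emit:
servo_tool(
  hand=0.03,
  squeeze=30,
  targets=[
    {"x":0,"y":0,"z":0,"ax":0,"ay":0,"az":0},
    {"x":0,"y":0,"z":0,"ax":0,"ay":0,"az":0},
    {"x":0,"y":0,"z":0,"ax":0,"ay":0,"az":0},
    {"x":0,"y":0,"z":0,"ax":0,"ay":0,"az":0},
    {"x":0,"y":0,"z":0,"ax":0,"ay":0,"az":0},
    {"x":0,"y":0,"z":0,"ax":0,"ay":0,"az":0},
    {"x":0,"y":0,"z":0,"ax":0,"ay":0,"az":0},
  ],
)

```text
t: 17.82
tcp_pos: [0.6889, -0.0863, 0.0195]
tcp_rot: [0.83, 0.558, 0.0, 0.0]
wrist_force: [-0.3, 0.7, -0.4]
gripper_width: 0.0494
grasp_force: 30.0
```

Emit:
servo_tool(
  targets=[
    {"x":0,"y":0,"z":-0.02,"ax":0,"ay":0,"az":0},
    {"x":0,"y":0,"z":-0.05,"ax":0,"ay":0,"az":0},
    {"x":0,"y":0,"z":-0.09,"ax":0,"ay":0,"az":0},
    {"x":0,"y":0,"z":-0.13,"ax":0,"ay":0,"az":0},
    {"x":0,"y":0,"z":-0.13,"ax":0,"ay":0,"az":0},
    {"x":0,"y":0,"z":-0.13,"ax":0,"ay":0,"az":0},
  ],
)

```text
t: 18.58
tcp_pos: [0.6885, -0.0862, 0.1497]
tcp_rot: [0.83, 0.558, -0.0, -0.0]
wrist_force: [-0.1, 0.3, -1.5]
gripper_width: 0.0496
grasp_force: 30.0
```

```bash
python3 -c "
from h import *
go(.4883,-.2946,.15,87.16)"
```

```text
go: shift mm [-268.5 -107.    -0.3] turn [ -0.    0.  -19.3] | yaw now 67.88 t 18.57
```

Emit:
servo_tool(
  targets=[
    {"x":-0.03,"y":-0.012,"z":0,"ax":0,"ay":0,"az":-3},
    {"x":-0.08,"y":-0.032,"z":0,"ax":0,"ay":0,"az":-7},
    {"x":-0.13,"y":-0.052,"z":0,"ax":0,"ay":0,"az":-11},
    {"x":-0.18,"y":-0.072,"z":0,"ax":0,"ay":0,"az":-15},
    {"x":-0.225,"y":-0.09,"z":0,"ax":0,"ay":0,"az":-19.3},
    {"x":-0.255,"y":-0.102,"z":0,"ax":0,"ay":0,"az":-19.3},
    {"x":-0.2685,"y":-0.107,"z":0,"ax":0,"ay":0,"az":-19.3},
    {"x":-0.2685,"y":-0.107,"z":0,"ax":0,"ay":0,"az":-19.3},
    {"x":-0.2685,"y":-0.107,"z":0,"ax":0,"ay":0,"az":-19.3},
    {"x":-0.2685,"y":-0.107,"z":0,"ax":0,"ay":0,"az":-19.3},
  ],
)

```text
t: 19.82
tcp_pos: [0.4894, -0.2938, 0.1494]
tcp_rot: [0.724, 0.69, 0.0, -0.0]
wrist_force: [-0.4, -0.2, -1.9]
gripper_width: 0.0498
grasp_force: 30.0
```

```bash
python3 e.py; python3 -c "
from h import *
go(.4883,-.2946,.042,87.16)"
```

```text
[ 0.4894 -0.2938  0.1494] 0.0498160434445465 29.999639689922333
base [ 196    0  115  225 7884] [array([ 0.4916, -0.2311]), array([0.2111, 0.1   ]), np.float64(87.2172)] 0.0115
base [396 103  22  75 328] [array([ 0.6418, -0.2545]), array([0.0729, 0.0018]), np.float64(81.9863)] 0.012
carr [ 218    0   70  102 5092] [array([ 0.4945, -0.1704]), array([0.0773, 0.056 ]), np.float64(87.2033)] 0.0324
carr [406  95  25  89 943] [array([ 0.6453, -0.2516]), array([0.0798, 0.0106]), np.float64(84.1881)] 0.0338
jaw/fence [ 218  102   70   18 1233] [array([ 0.4923, -0.2165]), array([0.0133, 0.0561]), np.float64(87.2002)] 0.0563
head [ 232    3   42   48 1471] [array([ 0.4952, -0.1587]), array([0.0298, 0.0298]), np.float64(2.439)] 0.0664
held [ 170  174  166   91 9817] [array([ 0.4893, -0.2781]), array([0.0564, 0.0768]), np.float64(87.2822)] 0.1396
held [177 291  27  27 484] [array([ 0.4614, -0.2904]), array([0.0229, 0.0054]), np.float64(88.7564)] 0.1867
held [ 214  291   78   19 1444] [array([ 0.4865, -0.3325]), array([0.0162, 0.05  ]), np.float64(86.6342)] 0.1394
held [302 291  27  27 490] [array([ 0.516 , -0.2929]), array([0.0225, 0.0054]), np.float64(86.1316)] 0.1868
go: shift mm [ -0.3  -1.3 117.4] turn [-0.  -0.   0.1] | yaw now 87.26 t 19.88
go: shift mm [ -0.8  -1.  107.4] turn [-0.  -0.   0.1] | yaw now 87.26 t 19.88
```

Emit:
servo_tool(
  targets=[
    {"x":-0.0008,"y":-0.001,"z":0.04,"ax":0,"ay":0,"az":0.1},
    {"x":-0.0008,"y":-0.001,"z":0.07,"ax":0,"ay":0,"az":0.1},
    {"x":-0.0008,"y":-0.001,"z":0.09,"ax":0,"ay":0,"az":0.1},
    {"x":-0.0008,"y":-0.001,"z":0.1,"ax":0,"ay":0,"az":0.1},
    {"x":-0.0008,"y":-0.001,"z":0.107,"ax":0,"ay":0,"az":0.1},
    {"x":-0.0008,"y":-0.001,"z":0.107,"ax":0,"ay":0,"az":0.1},
    {"x":-0.0008,"y":-0.001,"z":0.107,"ax":0,"ay":0,"az":0.1},
    {"x":-0.0008,"y":-0.001,"z":0.107,"ax":0,"ay":0,"az":0.1},
  ],
)

```text
t: 20.88
tcp_pos: [0.488, -0.2959, 0.0433]
tcp_rot: [0.725, 0.689, 0.0, 0.001]
wrist_force: [-0.2, 0.4, -1.1]
gripper_width: 0.0492
grasp_force: 30.0
```

Emit:
servo_tool(
  hand=0.087,
  targets=[
    {"x":0,"y":0,"z":0,"ax":0,"ay":0,"az":0},
    {"x":0,"y":0,"z":0,"ax":0,"ay":0,"az":0},
    {"x":0,"y":0,"z":0,"ax":0,"ay":0,"az":0},
    {"x":0,"y":0,"z":0,"ax":0,"ay":0,"az":0},
    {"x":0,"y":0,"z":-0.02,"ax":0,"ay":0,"az":0},
    {"x":0,"y":0,"z":-0.06,"ax":0,"ay":0,"az":0},
    {"x":0,"y":0,"z":-0.12,"ax":0,"ay":0,"az":0},
    {"x":0,"y":0,"z":-0.12,"ax":0,"ay":0,"az":0},
    {"x":0,"y":0,"z":-0.12,"ax":0,"ay":0,"az":0},
  ],
)

```text
t: 22.0
tcp_pos: [0.4878, -0.2957, 0.1638]
tcp_rot: [0.725, 0.689, 0.0, 0.001]
wrist_force: [0.2, -0.8, -0.7]
gripper_width: 0.0872
grasp_force: 0.0
```

```bash
python3 d.py .028 .035 w_p2.png; python3 -c "
from h import *
go(.634,.163,.2,95)"
```

```text
[ 0.4878 -0.2957  0.1638]
(np.float64(0.0031019773757365605), array([ 0.4902, -0.2976]), array([0.0912, 0.0638]), 87.4, np.float64(0.0314), [226, 145, 61, 88, 4250])
(np.float64(0.12568803013863677), array([ 0.4945, -0.1701]), array([0.0769, 0.0562]), 87.08, np.float64(0.0324), [221, 3, 66, 96, 4564])
(np.float64(0.21787579144555405), array([ 0.6932, -0.2231]), array([0.152 , 0.1002]), 83.87, np.float64(0.034), [400, 5, 112, 180, 13774])
go: shift mm [465.  123.3 -37.5] turn [-0.  -0.  -7.9] | yaw now 87.09 t 22.05
```

View pics/w_p2.png

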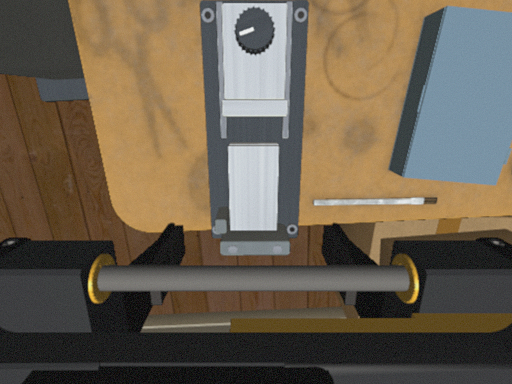

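Emit:
servo_tool(
  targets=[
    {"x":0.02,"y":0.005,"z":-0.02,"ax":0,"ay":0,"az":0},
    {"x":0.065,"y":0.017,"z":-0.037,"ax":0,"ay":0,"az":-1},
    {"x":0.115,"y":0.03,"z":-0.037,"ax":0,"ay":0,"az":-3},
    {"x":0.165,"y":0.044,"z":-0.037,"ax":0,"ay":0,"az":-5},
    {"x":0.215,"y":0.057,"z":-0.037,"ax":0,"ay":0,"az":-7.9},
    {"x":0.265,"y":0.07,"z":-0.037,"ax":0,"ay":0,"az":-7.9},
    {"x":0.315,"y":0.083,"z":-0.037,"ax":0,"ay":0,"az":-7.9},
    {"x":0.365,"y":0.097,"z":-0.037,"ax":0,"ay":0,"az":-7.9},
    {"x":0.41,"y":0.109,"z":-0.037,"ax":0,"ay":0,"az":-7.9},
    {"x":0.445,"y":0.118,"z":-0.037,"ax":0,"ay":0,"az":-7.9},
    {"x":0.465,"y":0.123,"z":-0.037,"ax":0,"ay":0,"az":-7.9},
    {"x":0.465,"y":0.123,"z":-0.037,"ax":0,"ay":0,"az":-7.9},
    {"x":0.465,"y":0.123,"z":-0.037,"ax":0,"ay":0,"az":-7.9},
    {"x":0.465,"y":0.123,"z":-0.037,"ax":0,"ay":0,"az":-7.9},
  ],
)

```text
t: 23.8
tcp_pos: [0.634, 0.1613, 0.1996]
tcp_rot: [0.676, 0.737, -0.0, 0.0]
wrist_force: [-0.6, -0.8, -0.6]
gripper_width: 0.0867
grasp_force: 0.0
```

```bash
python3 pick.py .006 .014 .019; python3 -c "
from h import *
f,P,W,fl=snap('top')
m=(P[...,0]>.5)&(P[...,0]<.77)&(abs(P[...,1]-.163)<.07)&(P[...,2]>.03)&(P[...,2]<.15)
print(P[m].shape, P[m][::20].round(3)[:12])"
```

```text
(np.float64(0.004508112673573263), array([0.6336, 0.1658]), array([0.05  , 0.0901]), 6.8, np.float64(0.0094), [231, 133, 44, 74, 2990])
[0.634  0.1613 0.1997] 96.8
go: shift mm [  4.5  -0.  180.7] turn [-0.   0.  -1.9] | yaw now 94.89 t 23.85
(92, 3) [[0.527 0.186 0.072]
 [0.515 0.199 0.076]
 [0.51  0.186 0.071]
 [0.505 0.18  0.076]
 [0.5   0.201 0.076]]
```

Emit:
servo_tool(
  targets=[
    {"x":0.0045,"y":0,"z":0.05,"ax":0,"ay":0,"az":-1.9},
    {"x":0.0045,"y":0,"z":0.1,"ax":0,"ay":0,"az":-1.9},
    {"x":0.0045,"y":0,"z":0.14,"ax":0,"ay":0,"az":-1.9},
    {"x":0.0045,"y":0,"z":0.165,"ax":0,"ay":0,"az":-1.9},
    {"x":0.0045,"y":0,"z":0.18,"ax":0,"ay":0,"az":-1.9},
    {"x":0.0045,"y":0,"z":0.18,"ax":0,"ay":0,"az":-1.9},
    {"x":0.0045,"y":0,"z":0.18,"ax":0,"ay":0,"az":-1.9},
    {"x":0.0045,"y":0,"z":0.18,"ax":0,"ay":0,"az":-1.9},
  ],
)

```text
t: 24.9
tcp_pos: [0.6343, 0.1671, 0.0204]
tcp_rot: [0.663, 0.748, 0.001, 0.0]
wrist_force: [-0.4, 0.4, -0.6]
gripper_width: 0.0867
grasp_force: 0.0
```

Emit:
servo_tool(
  hand=0.03,
  squeeze=30,
  targets=[
    {"x":0,"y":0,"z":0,"ax":0,"ay":0,"az":0},
    {"x":0,"y":0,"z":0,"ax":0,"ay":0,"az":0},
    {"x":0,"y":0,"z":0,"ax":0,"ay":0,"az":0},
    {"x":0,"y":0,"z":0,"ax":0,"ay":0,"az":0},
    {"x":0,"y":0,"z":0,"ax":0,"ay":0,"az":0},
    {"x":0,"y":0,"z":0,"ax":0,"ay":0,"az":0},
    {"x":0,"y":0,"z":0,"ax":0,"ay":0,"az":0},
  ],
)

```text
t: 25.78
tcp_pos: [0.6337, 0.1672, 0.0195]
tcp_rot: [0.663, 0.748, 0.0, 0.0]
wrist_force: [0.7, 0.7, 0.3]
gripper_width: 0.0496
grasp_force: 30.0
```

Emit:
servo_tool(
  targets=[
    {"x":0,"y":0,"z":-0.02,"ax":0,"ay":0,"az":0},
    {"x":0,"y":0,"z":-0.05,"ax":0,"ay":0,"az":0},
    {"x":0,"y":0,"z":-0.09,"ax":0,"ay":0,"az":0},
    {"x":0,"y":0,"z":-0.14,"ax":0,"ay":0,"az":0},
    {"x":0,"y":0,"z":-0.16,"ax":0,"ay":0,"az":0},
    {"x":0,"y":0,"z":-0.16,"ax":0,"ay":0,"az":0},
    {"x":0,"y":0,"z":-0.16,"ax":0,"ay":0,"az":0},
  ],
)

```text
t: 26.65
tcp_pos: [0.6324, 0.1669, 0.1771]
tcp_rot: [0.663, 0.748, -0.001, -0.001]
wrist_force: [0.2, -0.1, -2.3]
gripper_width: 0.0495
grasp_force: 30.0
```

```bash
python3 -c "
from h import *
go(.4882,-.2942,.165,87.16)"
```

```text
go: shift mm [-440.5 -198.3   12.9] turn [-0.2  0.   9.7] | yaw now 96.88 t 26.65
```

Emit:
servo_tool(
  targets=[
    {"x":-0.03,"y":-0.0135,"z":0,"ax":0,"ay":0,"az":0},
    {"x":-0.075,"y":-0.034,"z":0,"ax":0,"ay":0,"az":2},
    {"x":-0.125,"y":-0.056,"z":0,"ax":0,"ay":0,"az":5},
    {"x":-0.175,"y":-0.079,"z":0,"ax":0,"ay":0,"az":8},
    {"x":-0.225,"y":-0.101,"z":0,"ax":0,"ay":0,"az":9.7},
    {"x":-0.275,"y":-0.124,"z":0,"ax":0,"ay":0,"az":9.7},
    {"x":-0.325,"y":-0.146,"z":0,"ax":0,"ay":0,"az":9.7},
    {"x":-0.375,"y":-0.169,"z":0,"ax":0,"ay":0,"az":9.7},
    {"x":-0.415,"y":-0.187,"z":0.01,"ax":0,"ay":0,"az":9.7},
    {"x":-0.435,"y":-0.196,"z":0.013,"ax":0,"ay":0,"az":9.7},
    {"x":-0.4405,"y":-0.1983,"z":0.013,"ax":0,"ay":0,"az":9.7},
    {"x":-0.4405,"y":-0.1983,"z":0.013,"ax":0,"ay":0,"az":9.7},
    {"x":-0.4405,"y":-0.1983,"z":0.013,"ax":0,"ay":0,"az":9.7},
    {"x":-0.4405,"y":-0.1983,"z":0.013,"ax":0,"ay":0,"az":9.7},
  ],
)

```text
t: 28.4
tcp_pos: [0.4902, -0.2929, 0.1668]
tcp_rot: [0.724, 0.69, 0.0, 0.0]
wrist_force: [-0.4, 0.9, -0.9]
gripper_width: 0.0492
grasp_force: 30.0
```

```bash
python3 e.py | grep -E "jaw|held|\]$"; python3 -c "
from h import *
go(.4881,-.2945,.052,87.16)"
```

```text
jaw/fence [ 220  103   65   17 1081] [array([ 0.4925, -0.2166]), array([0.0135, 0.0556]), np.float64(87.2045)] 0.0563
held [ 170  175  166   90 9734] [array([ 0.4903, -0.2773]), array([0.0562, 0.0768]), np.float64(87.5103)] 0.157
held [189 291  15  17 187] [array([ 0.4621, -0.2961]), array([0.009 , 0.0052]), np.float64(87.5422)] 0.1985
held [ 214  291   78   19 1447] [array([ 0.4875, -0.3314]), array([0.0155, 0.0502]), np.float64(87.1762)] 0.1568
held [302 291  15  19 187] [array([ 0.5163, -0.2996]), array([0.011 , 0.0052]), np.float64(89.4476)] 0.1985
go: shift mm [ -1.5  -2.  114.8] turn [0.  0.  0.1] | yaw now 87.26 t 28.45
```

Emit:
servo_tool(
  targets=[
    {"x":-0.0007,"y":-0.002,"z":0.04,"ax":0,"ay":0,"az":0.1},
    {"x":-0.0007,"y":-0.002,"z":0.07,"ax":0,"ay":0,"az":0.1},
    {"x":-0.0007,"y":-0.002,"z":0.09,"ax":0,"ay":0,"az":0.1},
    {"x":-0.0007,"y":-0.002,"z":0.105,"ax":0,"ay":0,"az":0.1},
    {"x":-0.0007,"y":-0.002,"z":0.114,"ax":0,"ay":0,"az":0.1},
    {"x":-0.0007,"y":-0.002,"z":0.1148,"ax":0,"ay":0,"az":0.1},
    {"x":-0.0007,"y":-0.002,"z":0.1148,"ax":0,"ay":0,"az":0.1},
    {"x":-0.0007,"y":-0.002,"z":0.1148,"ax":0,"ay":0,"az":0.1},
    {"x":-0.0007,"y":-0.002,"z":0.1148,"ax":0,"ay":0,"az":0.1},
  ],
)

```text
t: 29.58
tcp_pos: [0.4878, -0.2947, 0.0522]
tcp_rot: [0.725, 0.689, 0.0, 0.0]
wrist_force: [0.0, -0.5, -0.3]
gripper_width: 0.0496
grasp_force: 30.0
```

Emit:
servo_tool(
  hand=0.087,
  targets=[
    {"x":0,"y":0,"z":0,"ax":0,"ay":0,"az":0},
    {"x":0,"y":0,"z":0,"ax":0,"ay":0,"az":0},
    {"x":0,"y":0,"z":0,"ax":0,"ay":0,"az":0},
    {"x":0,"y":0,"z":0,"ax":0,"ay":0,"az":0},
  ],
)

```text
t: 30.08
tcp_pos: [0.4876, -0.2946, 0.0518]
tcp_rot: [0.725, 0.689, 0.0, 0.0]
wrist_force: [-0.0, -0.3, 0.5]
gripper_width: 0.0811
grasp_force: 0.0
```

Emit:
servo_tool(
  targets=[
    {"x":0,"y":0.0003,"z":0.01,"ax":0,"ay":0,"az":0},
    {"x":0,"y":0.0003,"z":0.019,"ax":0,"ay":0,"az":0},
    {"x":0,"y":0.0003,"z":0.019,"ax":0,"ay":0,"az":0},
    {"x":0,"y":0.0003,"z":0.019,"ax":0,"ay":0,"az":0},
  ],
)

```text
t: 30.58
tcp_pos: [0.4878, -0.2945, 0.0325]
tcp_rot: [0.725, 0.689, -0.0, -0.0]
wrist_force: [0.2, 0.3, 0.5]
gripper_width: 0.0873
grasp_force: 0.0
```

Emit:
servo_tool(
  hand=0.03,
  squeeze=15,
  targets=[
    {"x":0,"y":0,"z":0,"ax":0,"ay":0,"az":0},
    {"x":0,"y":0,"z":0,"ax":0,"ay":0,"az":0},
    {"x":0,"y":0,"z":0,"ax":0,"ay":0,"az":0},
    {"x":0,"y":0,"z":0,"ax":0,"ay":0,"az":0},
    {"x":0,"y":0,"z":0,"ax":0,"ay":0,"az":0},
    {"x":0,"y":0,"z":0,"ax":0,"ay":0,"az":0},
    {"x":0,"y":0,"z":0,"ax":0,"ay":0,"az":0},
  ],
)

```text
t: 31.45
tcp_pos: [0.488, -0.2946, 0.0328]
tcp_rot: [0.725, 0.689, 0.0, 0.0]
wrist_force: [0.9, 0.1, 0.5]
gripper_width: 0.0497
grasp_force: 15.0
```

Emit:
servo_tool(
  hand=0.087,
  targets=[
    {"x":0,"y":0,"z":0,"ax":0,"ay":0,"az":0},
    {"x":0,"y":0,"z":0,"ax":0,"ay":0,"az":0},
    {"x":0,"y":0,"z":0,"ax":0,"ay":0,"az":0},
    {"x":0,"y":0,"z":0,"ax":0,"ay":0,"az":0},
    {"x":0,"y":0,"z":-0.02,"ax":0,"ay":0,"az":0},
    {"x":0,"y":0,"z":-0.06,"ax":0,"ay":0,"az":0},
    {"x":0,"y":0,"z":-0.12,"ax":0,"ay":0,"az":0},
    {"x":0,"y":0,"z":-0.14,"ax":0,"ay":0,"az":0},
    {"x":0,"y":0,"z":-0.14,"ax":0,"ay":0,"az":0},
  ],
)

```text
t: 32.58
tcp_pos: [0.4891, -0.2955, 0.1757]
tcp_rot: [0.725, 0.689, 0.0, 0.003]
wrist_force: [0.7, -0.1, -0.8]
gripper_width: 0.087
grasp_force: 0.0
```

```bash
python3 d.py .037 .046 w_p3.png; python3 d.py .047 .06; python3 d.py .063 .07; python3 -c "
from h import *
go(.4952,-.1587,.16,87.2); print(robot.state()['qpos'])"
```

```text
[ 0.4891 -0.2955  0.1757]
(np.float64(0.0018726993585513974), array([ 0.4883, -0.2972]), array([0.0923, 0.0683]), 87.21, np.float64(0.0414), [221, 144, 64, 88, 4297])
[ 0.488  -0.2946  0.1732]
(np.float64(0.05487055870136385), array([ 0.4859, -0.3494]), array([0.0157, 0.0695]), 87.23, np.float64(0.0561), [221, 233, 68, 18, 1123])
(np.float64(0.07826442435599741), array([ 0.4925, -0.2164]), array([0.0129, 0.0554]), 86.96, np.float64(0.0564), [223, 101, 63, 16, 1001])
[ 0.4872 -0.294   0.1717]
(np.float64(0.13535050916853072), array([ 0.4949, -0.1589]), array([0.0295, 0.0306]), 27.72, np.float64(0.0664), [236, 12, 39, 44, 1203])
go: shift mm [135.3   1.5  11.1] turn [-0.2 -0.1 -0.1] | yaw now 87.08 t 32.73
[-6.81599240e-01  1.47912633e-01  1.74233821e+00  5.42669661e-06
  1.25463337e+00 -6.30613314e-01]
```

View pics/w_p3.png

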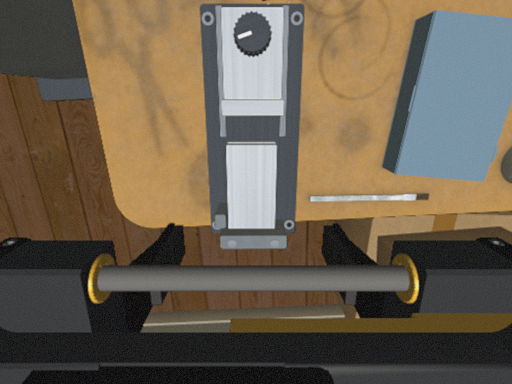

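Emit:
servo_tool(
  hand=0.052,
  targets=[
    {"x":0.03,"y":0,"z":0,"ax":0,"ay":0,"az":-10},
    {"x":0.07,"y":0.001,"z":0,"ax":0,"ay":0,"az":-20},
    {"x":0.11,"y":0.001,"z":0,"ax":0,"ay":0,"az":-30},
    {"x":0.135,"y":0.0015,"z":0,"ax":0,"ay":0,"az":-40},
    {"x":0.135,"y":0.0015,"z":0,"ax":0,"ay":0,"az":-50},
    {"x":0.135,"y":0.0015,"z":0,"ax":0,"ay":0,"az":-60},
    {"x":0.135,"y":0.0015,"z":0,"ax":0,"ay":0,"az":-70},
    {"x":0.135,"y":0.0015,"z":0,"ax":0,"ay":0,"az":-80},
    {"x":0.135,"y":0.0015,"z":0,"ax":0,"ay":0,"az":-90},
    {"x":0.135,"y":0.0015,"z":0,"ax":0,"ay":0,"az":-100},
    {"x":0.135,"y":0.0015,"z":0,"ax":0,"ay":0,"az":-110},
    {"x":0.135,"y":0.0015,"z":0,"ax":0,"ay":0,"az":-120},
    {"x":0.135,"y":0.0015,"z":0,"ax":0,"ay":0,"az":-125},
    {"x":0.135,"y":0.0015,"z":0,"ax":0,"ay":0,"az":-125},
    {"x":0.135,"y":0.0015,"z":0,"ax":0,"ay":0,"az":-125},
    {"x":0.135,"y":0.0015,"z":0,"ax":0,"ay":0,"az":-125},
  ],
)

```text
t: 34.72
tcp_pos: [0.496, -0.1597, 0.1723]
tcp_rot: [-0.276, 0.961, 0.0, -0.0]
wrist_force: [0.4, 0.0, 0.2]
gripper_width: 0.0521
grasp_force: 0.0
```

```bash
python3 -c "
from h import *
go(.4951,-.1588,.057,212); print(robot.state()['qpos'].round(3))"
```

```text
go: shift mm [  0.2   1.2 115.3] turn [ 0. -0.  0.] | yaw now -147.98 t 34.73
[-0.463  0.032  1.864 -0.     1.247 -2.593]
```

Emit:
servo_tool(
  targets=[
    {"x":0.0002,"y":0.0012,"z":0.04,"ax":0,"ay":0,"az":8},
    {"x":0.0002,"y":0.0012,"z":0.075,"ax":0,"ay":0,"az":15},
    {"x":0.0002,"y":0.0012,"z":0.1,"ax":0,"ay":0,"az":15},
    {"x":0.0002,"y":0.0012,"z":0.115,"ax":0,"ay":0,"az":15},
    {"x":0.0002,"y":0.0012,"z":0.115,"ax":0,"ay":0,"az":15},
    {"x":0.0002,"y":0.0012,"z":0.115,"ax":0,"ay":0,"az":15},
  ],
)

```text
t: 35.48
tcp_pos: [0.4963, -0.1593, 0.0588]
tcp_rot: [-0.148, 0.989, -0.001, 0.001]
wrist_force: [0.2, 0.2, 0.1]
gripper_width: 0.0518
grasp_force: 0.0
```

Emit:
servo_tool(
  hand=0,
  squeeze=30,
  targets=[
    {"x":0,"y":0,"z":0,"ax":0,"ay":0,"az":0},
    {"x":0,"y":0,"z":0,"ax":0,"ay":0,"az":0},
    {"x":0,"y":0,"z":0,"ax":0,"ay":0,"az":0},
    {"x":0,"y":0,"z":0,"ax":0,"ay":0,"az":0},
    {"x":0,"y":0,"z":0,"ax":0,"ay":0,"az":0},
    {"x":0,"y":0,"z":0,"ax":0,"ay":0,"az":0},
  ],
)

```text
t: 36.22
tcp_pos: [0.4961, -0.1598, 0.0583]
tcp_rot: [-0.148, 0.989, -0.001, 0.001]
wrist_force: [1.3, -4.7, 0.8]
gripper_width: 0.0291
grasp_force: 30.0
```

```bash
python3 -c "
from h import *
s=robot.state();p=s['tcp_pos'];print(p,s['moment'],s['qpos'].round(3))
u=np.array([-.0488,-.9988])*.028
go(p[0]+u[0],p[1]+u[1],p[2],yaw())"
```

```text
[ 0.49614808 -0.15978418  0.05831832] [-6.62204196e-01 -3.73361407e-01 -5.98154325e-04] [-4.630e-01  1.850e-01  1.938e+00 -1.000e-03  1.017e+00 -2.331e+00]
go: shift mm [  9.5 -26.3   0. ] turn [-0.1  0.1 -0. ] | yaw now -162.92 t 36.23
```

Emit:
servo_tool(
  targets=[
    {"x":0.001,"y":-0.003,"z":0,"ax":0,"ay":0,"az":0},
    {"x":0.0025,"y":-0.007,"z":0,"ax":0,"ay":0,"az":0},
    {"x":0.004,"y":-0.011,"z":0,"ax":0,"ay":0,"az":0},
    {"x":0.0054,"y":-0.015,"z":0,"ax":0,"ay":0,"az":0},
    {"x":0.0068,"y":-0.019,"z":0,"ax":0,"ay":0,"az":0},
    {"x":0.008,"y":-0.022,"z":0,"ax":0,"ay":0,"az":0},
    {"x":0.0085,"y":-0.0235,"z":0,"ax":0,"ay":0,"az":0},
    {"x":0.0085,"y":-0.0235,"z":0,"ax":0,"ay":0,"az":0},
  ],
)

```text
t: 37.22
tcp_pos: [0.4951, -0.1818, 0.0583]
tcp_rot: [-0.148, 0.989, 0.002, 0.001]
wrist_force: [3.7, 7.3, 5.4]
gripper_width: 0.0293
grasp_force: 30.0
```

Emit:
servo_tool(
  targets=[
    {"x":0.0003,"y":-0.001,"z":0,"ax":0,"ay":0,"az":0},
    {"x":0.0007,"y":-0.002,"z":0,"ax":0,"ay":0,"az":0},
    {"x":0.0007,"y":-0.002,"z":0,"ax":0,"ay":0,"az":0},
  ],
)

```text
t: 37.6
tcp_pos: [0.495, -0.1838, 0.0582]
tcp_rot: [-0.148, 0.989, 0.002, 0.001]
wrist_force: [2.7, 7.6, 5.5]
gripper_width: 0.0287
grasp_force: 30.0
```

Emit:
servo_tool(
  targets=[
    {"x":0.0003,"y":-0.001,"z":0,"ax":0,"ay":0,"az":0},
    {"x":0.0003,"y":-0.001,"z":0,"ax":0,"ay":0,"az":0},
  ],
)

```text
t: 37.85
tcp_pos: [0.495, -0.1848, 0.0583]
tcp_rot: [-0.148, 0.989, 0.002, 0.001]
wrist_force: [2.7, 7.5, 5.8]
gripper_width: 0.0293
grasp_force: 30.0
```

Emit:
servo_tool(
  targets=[
    {"x":0.0003,"y":-0.001,"z":0,"ax":0,"ay":0,"az":0},
    {"x":0.0003,"y":-0.001,"z":0,"ax":0,"ay":0,"az":0},
  ],
)

```text
t: 38.1
tcp_pos: [0.4949, -0.1859, 0.0583]
tcp_rot: [-0.148, 0.989, 0.002, 0.001]
wrist_force: [2.5, 7.5, 6.2]
gripper_width: 0.0287
grasp_force: 30.0
```

Emit:
servo_tool(
  targets=[
    {"x":0.0003,"y":-0.001,"z":0,"ax":0,"ay":0,"az":0},
    {"x":0.0003,"y":-0.001,"z":0,"ax":0,"ay":0,"az":0},
  ],
)

```text
t: 38.35
tcp_pos: [0.4949, -0.1869, 0.0583]
tcp_rot: [-0.148, 0.989, 0.002, 0.001]
wrist_force: [2.3, 7.6, 5.8]
gripper_width: 0.0293
grasp_force: 30.0
```

Emit:
servo_tool(
  targets=[
    {"x":0.0003,"y":-0.001,"z":0,"ax":0,"ay":0,"az":0},
    {"x":0.0003,"y":-0.001,"z":0,"ax":0,"ay":0,"az":0},
  ],
)

```text
t: 38.6
tcp_pos: [0.4948, -0.1879, 0.0583]
tcp_rot: [-0.148, 0.989, 0.002, 0.001]
wrist_force: [1.9, 7.7, 6.2]
gripper_width: 0.0294
grasp_force: 30.0
```

Emit:
servo_tool(
  targets=[
    {"x":0.0003,"y":-0.001,"z":0,"ax":0,"ay":0,"az":0},
    {"x":0.0003,"y":-0.001,"z":0,"ax":0,"ay":0,"az":0},
  ],
)

```text
t: 38.85
tcp_pos: [0.4948, -0.1885, 0.0582]
tcp_rot: [-0.148, 0.989, 0.002, 0.001]
wrist_force: [1.9, 9.8, 8.4]
gripper_width: 0.0291
grasp_force: 30.0
```

Contact is starting, since the force is rising. I'll press on in small steps.

Emit:
servo_tool(
  targets=[
    {"x":0.0002,"y":-0.0006,"z":0,"ax":0,"ay":0,"az":0},
    {"x":0.0002,"y":-0.0006,"z":0,"ax":0,"ay":0,"az":0},
  ],
)

```text
t: 39.1
tcp_pos: [0.4948, -0.1887, 0.0582]
tcp_rot: [-0.148, 0.989, 0.003, 0.001]
wrist_force: [2.1, 11.0, 8.5]
gripper_width: 0.0295
grasp_force: 30.0
```

Emit:
servo_tool(
  targets=[
    {"x":0.0002,"y":-0.0006,"z":0,"ax":0,"ay":0,"az":0},
    {"x":0.0002,"y":-0.0006,"z":0,"ax":0,"ay":0,"az":0},
  ],
)

```text
t: 39.35
tcp_pos: [0.4948, -0.1891, 0.0582]
tcp_rot: [-0.148, 0.989, 0.003, 0.001]
wrist_force: [1.3, 11.9, 8.7]
gripper_width: 0.0298
grasp_force: 30.0
```

Emit:
servo_tool(
  targets=[
    {"x":0.0002,"y":-0.0006,"z":0,"ax":0,"ay":0,"az":0},
    {"x":0.0002,"y":-0.0006,"z":0,"ax":0,"ay":0,"az":0},
  ],
)

```text
t: 39.6
tcp_pos: [0.4947, -0.1896, 0.0582]
tcp_rot: [-0.148, 0.989, 0.003, 0.001]
wrist_force: [2.5, 13.4, 9.4]
gripper_width: 0.0296
grasp_force: 30.0
```

Emit:
servo_tool(
  targets=[
    {"x":0.0003,"y":-0.001,"z":0,"ax":0,"ay":0,"az":0},
    {"x":0.0003,"y":-0.001,"z":0,"ax":0,"ay":0,"az":0},
  ],
)

```text
t: 39.85
tcp_pos: [0.4947, -0.1898, 0.0582]
tcp_rot: [-0.148, 0.989, 0.004, 0.001]
wrist_force: [2.6, 16.6, 11.5]
gripper_width: 0.0293
grasp_force: 30.0
```

Emit:
servo_tool(
  targets=[
    {"x":0.0003,"y":-0.001,"z":0,"ax":0,"ay":0,"az":0},
    {"x":0.0003,"y":-0.001,"z":0,"ax":0,"ay":0,"az":0},
  ],
)

```text
t: 40.1
tcp_pos: [0.4947, -0.1899, 0.0582]
tcp_rot: [-0.148, 0.989, 0.005, 0.001]
wrist_force: [1.9, 19.2, 11.8]
gripper_width: 0.029
grasp_force: 30.0
```

```bash
python3 -c "
from h import *
s=robot.state();print(s['moment'],s['wrist_force'],s['qpos'].round(3),yaw())
f,P,W,fl=snap('side','s1.png'); im=f['pixels']; cv2.imwrite('pics/s1c.png',cv2.resize(im[220:345,220:360],None,fx=5,fy=4.8,interpolation=cv2.INTER_CUBIC))"
```

```text
[ 3.44728265 -0.53498754 -0.03715555] [ 1.89247423 19.24843904 11.77927344] [-0.52   0.208  1.911  0.009  1.028 -2.394] -162.94427958584836
```

View pics/s1c.png

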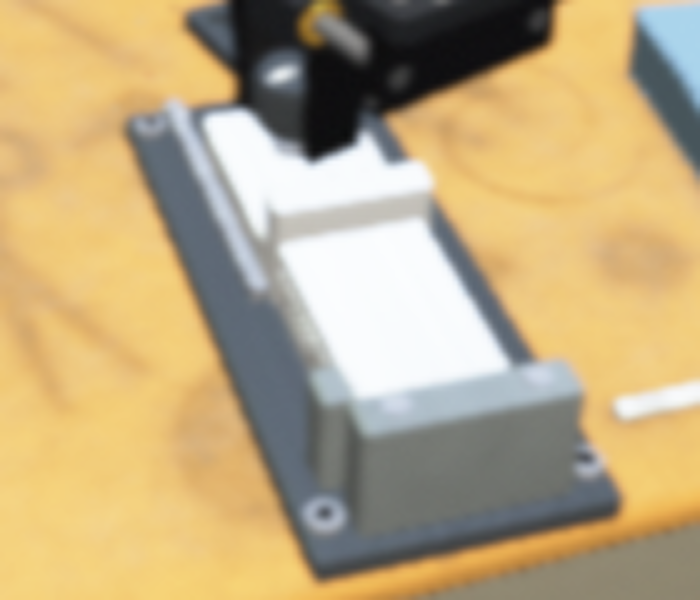

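Emit:
servo_tool(
  targets=[
    {"x":0,"y":0,"z":0,"ax":0,"ay":0,"az":7},
    {"x":0,"y":0,"z":0,"ax":0,"ay":0,"az":14},
    {"x":0,"y":0,"z":0,"ax":0,"ay":0,"az":21},
    {"x":0,"y":0,"z":0,"ax":0,"ay":0,"az":28},
    {"x":0,"y":0,"z":0,"ax":0,"ay":0,"az":35},
    {"x":0,"y":0,"z":0,"ax":0,"ay":0,"az":42},
    {"x":0,"y":0,"z":0,"ax":0,"ay":0,"az":49},
    {"x":0,"y":0,"z":0,"ax":0,"ay":0,"az":56},
    {"x":0,"y":0,"z":0,"ax":0,"ay":0,"az":63},
    {"x":0,"y":0,"z":0,"ax":0,"ay":0,"az":70},
  ],
)

```text
t: 41.4
tcp_pos: [0.4947, -0.1902, 0.0582]
tcp_rot: [0.447, 0.894, 0.004, -0.002]
wrist_force: [1.7, 17.7, 12.0]
gripper_width: 0.0293
grasp_force: 30.0
```

```bash
cat > m.py <<'E'
from h import *
s=robot.state();print("M",s['moment'].round(3),"F",s['wrist_force'].round(1),s['tcp_pos'].round(4),'q6',s['qpos'][5].round(3),'yaw',yaw().round(2),'w',s['gripper_width'].round(4),'eff6',s['joint_efforts'][5].round(3),s['t'])
E
python3 m.py
```

```text
Traceback (most recent call last):
  File "m.py", line 2, in <module>
    s=robot.state();print("M",s['moment'].round(3),"F",s['wrist_force'].round(1),s['tcp_pos'].round(4),'q6',s['qpos'][5].round(3),'yaw',yaw().round(2),'w',s['gripper_width'].round(4),'eff6',s['joint_efforts'][5].round(3),s['t'])
                                                                                                                                                           ^^^^^^^^^^^^^^^^^^^^^^^^
AttributeError: 'float' object has no attribute 'round'
```

```bash
sed -i "s/s\['gripper_width'\].round(4)/s['gripper_width']/" m.py; python3 m.py
```

```text
M [ 3.154 -0.583  0.076] F [ 1.7 17.7 12. ] [ 0.4947 -0.1902  0.0582] q6 -1.168 yaw 126.85 w 0.02927897996093305 eff6 -1.231 41.4
```

Emit:
servo_tool(
  targets=[
    {"x":0,"y":0,"z":0,"ax":0,"ay":0,"az":7},
    {"x":0,"y":0,"z":0,"ax":0,"ay":0,"az":14},
    {"x":0,"y":0,"z":0,"ax":0,"ay":0,"az":21},
    {"x":0,"y":0,"z":0,"ax":0,"ay":0,"az":28},
    {"x":0,"y":0,"z":0,"ax":0,"ay":0,"az":35},
    {"x":0,"y":0,"z":0,"ax":0,"ay":0,"az":42},
    {"x":0,"y":0,"z":0,"ax":0,"ay":0,"az":49},
    {"x":0,"y":0,"z":0,"ax":0,"ay":0,"az":56},
    {"x":0,"y":0,"z":0,"ax":0,"ay":0,"az":63},
    {"x":0,"y":0,"z":0,"ax":0,"ay":0,"az":70},
    {"x":0,"y":0,"z":0,"ax":0,"ay":0,"az":76},
  ],
)

```text
t: 42.78
tcp_pos: [0.4943, -0.1902, 0.0582]
tcp_rot: [0.903, 0.43, 0.001, -0.004]
wrist_force: [-0.1, 17.8, 13.8]
gripper_width: 0.0291
grasp_force: 30.0
```

```bash
python3 m.py
```

```text
M [ 3.045 -0.223  0.066] F [-0.1 17.8 13.8] [ 0.4943 -0.1902  0.0582] q6 0.158 yaw 50.87 w 0.02909257551633102 eff6 -0.964 42.775
```

Emit:
servo_tool(
  targets=[
    {"x":0,"y":0,"z":0,"ax":0,"ay":0,"az":5},
    {"x":0,"y":0,"z":0,"ax":0,"ay":0,"az":10},
    {"x":0,"y":0,"z":0,"ax":0,"ay":0,"az":15},
    {"x":0,"y":0,"z":0,"ax":0,"ay":0,"az":20},
  ],
)

```text
t: 43.28
tcp_pos: [0.4942, -0.1902, 0.0582]
tcp_rot: [0.964, 0.267, 0.001, -0.004]
wrist_force: [0.1, 18.1, 13.1]
gripper_width: 0.0294
grasp_force: 30.0
```

```bash
python3 m.py
```

```text
M [ 3.006 -0.086  0.037] F [ 0.1 18.1 13.1] [ 0.4942 -0.1902  0.0582] q6 0.506 yaw 30.92 w 0.029383770405608033 eff6 -0.854 43.275
```

Emit:
servo_tool(
  targets=[
    {"x":0,"y":0,"z":0,"ax":0,"ay":0,"az":4},
    {"x":0,"y":0,"z":0,"ax":0,"ay":0,"az":8},
  ],
)

```text
t: 43.52
tcp_pos: [0.4932, -0.1904, 0.0579]
tcp_rot: [0.98, 0.199, -0.001, -0.004]
wrist_force: [-5.7, 16.0, 15.7]
gripper_width: 0.0292
grasp_force: 30.0
```

```bash
python3 m.py
```

```text
M [2.735 0.93  0.371] F [-5.7 16.  15.7] [ 0.4932 -0.1904  0.0579] q6 0.645 yaw 23.01 w 0.029176664577872043 eff6 -0.318 43.525
```

Emit:
servo_tool(
  targets=[
    {"x":0,"y":0,"z":0,"ax":0,"ay":0,"az":0},
    {"x":0,"y":0,"z":0,"ax":0,"ay":0,"az":0},
  ],
)

```text
t: 43.78
tcp_pos: [0.4931, -0.1905, 0.0579]
tcp_rot: [0.98, 0.2, -0.001, -0.005]
wrist_force: [-3.4, 16.3, 15.6]
gripper_width: 0.0289
grasp_force: 30.0
```

```bash
python3 m.py; python3 -c "
from h import *
f,P,W,fl=snap('side'); im=f['pixels']; cv2.imwrite('pics/s2c.png',cv2.resize(im[190:315,220:360],None,fx=5,fy=4.8,interpolation=cv2.INTER_CUBIC))"
```

```text
M [2.887 0.625 0.24 ] F [-3.4 16.3 15.6] [ 0.4931 -0.1905  0.0579] q6 0.643 yaw 23.11 w 0.028941175347776658 eff6 0.254 43.775
```

View pics/s2c.png

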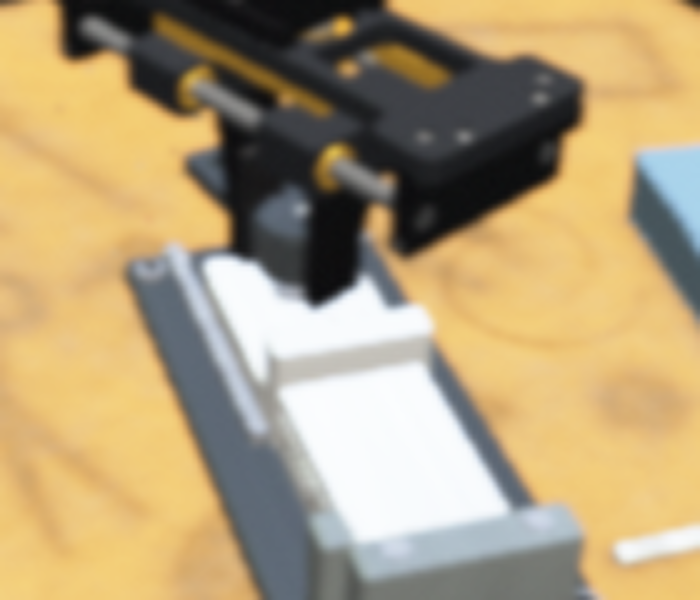

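Emit:
servo_tool(
  targets=[
    {"x":0,"y":0,"z":0,"ax":0,"ay":0,"az":2.5},
    {"x":0,"y":0,"z":0,"ax":0,"ay":0,"az":5},
    {"x":0,"y":0,"z":0,"ax":0,"ay":0,"az":5},
  ],
)

```text
t: 44.2
tcp_pos: [0.492, -0.1906, 0.0579]
tcp_rot: [0.988, 0.157, -0.002, -0.005]
wrist_force: [-8.1, 14.7, 18.4]
gripper_width: 0.0291
grasp_force: 29.9
```

```bash
python3 m.py
```

```text
M [2.759 1.364 0.343] F [-8.1 14.7 18.4] [ 0.492  -0.1906  0.0579] q6 0.73 yaw 18.12 w 0.02911420740749469 eff6 0.5 44.2
```

Emit:
servo_tool(
  hand=0.052,
  targets=[
    {"x":0,"y":0,"z":0,"ax":0,"ay":0,"az":0},
    {"x":0,"y":0,"z":0,"ax":0,"ay":0,"az":0},
    {"x":0,"y":0,"z":0,"ax":0,"ay":0,"az":0},
    {"x":0,"y":0,"z":0,"ax":0,"ay":0,"az":0},
  ],
)

```text
t: 44.7
tcp_pos: [0.494, -0.1953, 0.0576]
tcp_rot: [0.988, 0.157, -0.0, -0.0]
wrist_force: [0.2, -1.1, 0.2]
gripper_width: 0.0507
grasp_force: 0.0
```

```bash
python3 m.py
```

```text
M [ 0.015 -0.035  0.006] F [ 0.2 -1.1  0.2] [ 0.494  -0.1953  0.0576] q6 0.731 yaw 18.06 w 0.05073570399386392 eff6 -0.001 44.7
```

Emit:
servo_tool(
  targets=[
    {"x":0,"y":0,"z":-0.02,"ax":0,"ay":0,"az":0},
    {"x":0,"y":0,"z":-0.06,"ax":0,"ay":0,"az":0},
    {"x":0,"y":0,"z":-0.11,"ax":0,"ay":0,"az":-9},
    {"x":-0.01,"y":0.02,"z":-0.12,"ax":0,"ay":0,"az":-19},
    {"x":-0.02,"y":0.05,"z":-0.12,"ax":0,"ay":0,"az":-29},
    {"x":-0.03,"y":0.08,"z":-0.12,"ax":0,"ay":0,"az":-39},
    {"x":-0.031,"y":0.093,"z":-0.12,"ax":0,"ay":0,"az":-49},
    {"x":-0.031,"y":0.093,"z":-0.12,"ax":0,"ay":0,"az":-59},
    {"x":-0.031,"y":0.093,"z":-0.12,"ax":0,"ay":0,"az":-69},
    {"x":-0.031,"y":0.093,"z":-0.12,"ax":0,"ay":0,"az":-69},
    {"x":-0.031,"y":0.093,"z":-0.12,"ax":0,"ay":0,"az":-69},
    {"x":-0.031,"y":0.093,"z":-0.12,"ax":0,"ay":0,"az":-69},
  ],
)

```text
t: 46.2
tcp_pos: [0.4935, -0.2932, 0.1777]
tcp_rot: [0.726, 0.688, -0.0, -0.0]
wrist_force: [-0.4, 0.4, 0.3]
gripper_width: 0.0519
grasp_force: 0.0
```

```bash
python3 m.py; python3 d.py .037 .046 w_s.png; python3 d.py .047 .06; python3 d.py .063 .07; cat > mark.py <<'E'
from h import *
im=cv2.imread("pics/w_s.png"); a=cv2.imread("pics/w_p3.png")
c1=cv2.resize(a[0:100,200:305],None,fx=3.7,fy=5,interpolation=cv2.INTER_CUBIC); c2=cv2.resize(im[0:240,200:305],(389,500),interpolation=cv2.INTER_CUBIC)
cv2.imwrite("pics/mark.png",np.hstack([cv2.resize(a[0:120,190:310],(390,390)),cv2.resize(im[0:120,190:310],(390,390))]))
E
python3 mark.py
```

```text
M [ 0.024 -0.061  0.013] F [-0.4  0.4  0.3] [ 0.4935 -0.2932  0.1777] q6 -0.621 yaw 86.98 w 0.05190314137030105 eff6 0.03 46.2
[ 0.4935 -0.2932  0.1777]
(np.float64(0.007076097865543406), array([ 0.4895, -0.299 ]), array([0.0901, 0.0687]), 86.06, np.float64(0.0415), [218, 150, 64, 84, 4010])
[ 0.4936 -0.2932  0.1778]
(np.float64(0.04787171168008188), array([ 0.4905, -0.2454]), array([0.0143, 0.0552]), 87.19, np.float64(0.0564), [218, 134, 60, 17, 935])
(np.float64(0.057225477282711684), array([ 0.4857, -0.3499]), array([0.0168, 0.0697]), 87.13, np.float64(0.0561), [216, 233, 67, 18, 1087])
[ 0.4936 -0.2932  0.1778]
(np.float64(0.10594025760225317), array([ 0.494 , -0.1872]), array([0.0291, 0.0296]), 85.83, np.float64(0.0664), [230, 56, 36, 38, 1005])
```

View pics/mark.png

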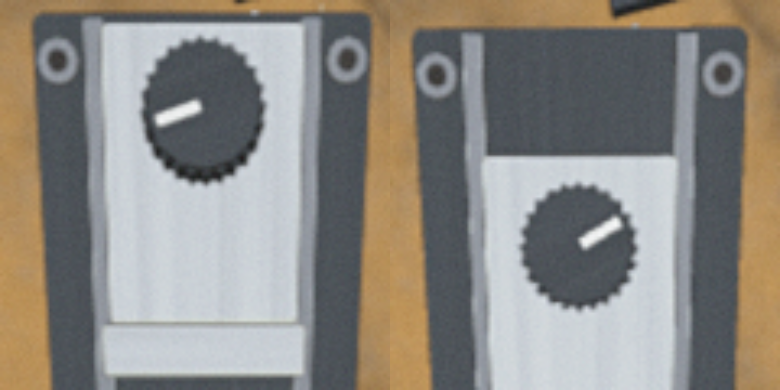

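The marker line on the head turned 168° clockwise, from (157,121) to (620,220). That fits a start at 1.27 rad and a seat at 4.2 rad. The jaw gap reads about 90 mm, so the next thing is the template.

```bash
python3 -c "
from h import *
go(.5533,-.0357,.16,100.5)
f,P,W,fl=snap('top'); print([ (d['p'],d['at'],P[int(d['at'][0]),int(d['at'][1])]) for d in robot.landmark_of('template','top')[:2]])"
```

```text
go: shift mm [260.2  46.3  17.8] turn [  0.    0.  -13.5] | yaw now 87.04 t 46.35
[(0.81, [187.9, 289.3], array([ 0.53664027, -0.08391026,  0.00991226]))]
```

Emit:
servo_tool(
  hand=0.087,
  targets=[
    {"x":0.03,"y":0.004,"z":0,"ax":0,"ay":0,"az":-5},
    {"x":0.08,"y":0.012,"z":0,"ax":0,"ay":0,"az":-10},
    {"x":0.13,"y":0.02,"z":0,"ax":0,"ay":0,"az":-13.5},
    {"x":0.18,"y":0.027,"z":0,"ax":0,"ay":0,"az":-13.5},
    {"x":0.21,"y":0.031,"z":0,"ax":0,"ay":0,"az":-13.5},
    {"x":0.21,"y":0.031,"z":0,"ax":0,"ay":0,"az":-13.5},
    {"x":0.21,"y":0.031,"z":0,"ax":0,"ay":0,"az":-13.5},
    {"x":0.21,"y":0.031,"z":0,"ax":0,"ay":0,"az":-13.5},
  ],
)

```text
t: 47.45
tcp_pos: [0.5351, -0.0862, 0.1778]
tcp_rot: [0.639, 0.769, -0.0, 0.0]
wrist_force: [-0.3, -0.5, -0.4]
gripper_width: 0.0869
grasp_force: 0.0
```

```bash
python3 pick.py .006 .014 .019
```

```text
(np.float64(0.012317116559554217), array([ 0.5246, -0.0798]), array([0.0502, 0.0702]), 10.51, np.float64(0.0094), [223, 141, 45, 61, 2449])
[ 0.5351 -0.0862  0.1777] 100.51
go: shift mm [  8.3  -9.1 158.7] turn [-0.  0. -0.] | yaw now 100.49 t 47.5
```

Emit:
servo_tool(
  targets=[
    {"x":0.0083,"y":-0.0091,"z":0.04,"ax":0,"ay":0,"az":0},
    {"x":0.0083,"y":-0.0091,"z":0.08,"ax":0,"ay":0,"az":0},
    {"x":0.0083,"y":-0.0091,"z":0.12,"ax":0,"ay":0,"az":0},
    {"x":0.0083,"y":-0.0091,"z":0.145,"ax":0,"ay":0,"az":0},
    {"x":0.0083,"y":-0.0091,"z":0.1585,"ax":0,"ay":0,"az":0},
    {"x":0.0083,"y":-0.0091,"z":0.1585,"ax":0,"ay":0,"az":0},
    {"x":0.0083,"y":-0.0091,"z":0.1585,"ax":0,"ay":0,"az":0},
    {"x":0.0083,"y":-0.0091,"z":0.1585,"ax":0,"ay":0,"az":0},
  ],
)

```text
t: 48.5
tcp_pos: [0.5253, -0.0789, 0.0199]
tcp_rot: [0.639, 0.769, 0.0, 0.001]
wrist_force: [-0.2, 0.8, -1.0]
gripper_width: 0.0871
grasp_force: 0.0
```

Emit:
servo_tool(
  hand=0.03,
  squeeze=30,
  targets=[
    {"x":0,"y":0,"z":0,"ax":0,"ay":0,"az":0},
    {"x":0,"y":0,"z":0,"ax":0,"ay":0,"az":0},
    {"x":0,"y":0,"z":0,"ax":0,"ay":0,"az":0},
    {"x":0,"y":0,"z":0,"ax":0,"ay":0,"az":0},
    {"x":0,"y":0,"z":0,"ax":0,"ay":0,"az":0},
    {"x":0,"y":0,"z":0,"ax":0,"ay":0,"az":0},
    {"x":0,"y":0,"z":0,"ax":0,"ay":0,"az":0},
  ],
)

```text
t: 49.38
tcp_pos: [0.5247, -0.0786, 0.0192]
tcp_rot: [0.639, 0.769, 0.0, 0.0]
wrist_force: [0.0, -0.0, -0.0]
gripper_width: 0.0496
grasp_force: 30.0
```

Emit:
servo_tool(
  targets=[
    {"x":0,"y":0,"z":-0.02,"ax":0,"ay":0,"az":0},
    {"x":0,"y":0,"z":-0.05,"ax":0,"ay":0,"az":0},
    {"x":0,"y":0,"z":-0.09,"ax":0,"ay":0,"az":0},
    {"x":0,"y":0,"z":-0.14,"ax":0,"ay":0,"az":0},
    {"x":0,"y":0,"z":-0.15,"ax":0,"ay":0,"az":0},
    {"x":0,"y":0,"z":-0.15,"ax":0,"ay":0,"az":0},
    {"x":0,"y":0,"z":-0.15,"ax":0,"ay":0,"az":0},
  ],
)

```text
t: 50.25
tcp_pos: [0.5233, -0.0782, 0.1669]
tcp_rot: [0.639, 0.769, -0.001, -0.002]
wrist_force: [0.1, -0.1, -2.2]
gripper_width: 0.0495
grasp_force: 30.0
```

```bash
python3 -c "
from h import *
go(.4880,-.2962,.165,87.16)"
```

```text
go: shift mm [-207.9  -74.7    1.8] turn [-0.2 -0.1 13.4] | yaw now 100.58 t 50.25
```

Emit:
servo_tool(
  targets=[
    {"x":-0.03,"y":-0.011,"z":0,"ax":0,"ay":0,"az":2},
    {"x":-0.075,"y":-0.027,"z":0,"ax":0,"ay":0,"az":6},
    {"x":-0.12,"y":-0.043,"z":0,"ax":0,"ay":0,"az":10},
    {"x":-0.165,"y":-0.059,"z":0,"ax":0,"ay":0,"az":13.4},
    {"x":-0.195,"y":-0.07,"z":0,"ax":0,"ay":0,"az":13.4},
    {"x":-0.2075,"y":-0.0747,"z":0,"ax":0,"ay":0,"az":13.4},
    {"x":-0.2075,"y":-0.0747,"z":0,"ax":0,"ay":0,"az":13.4},
    {"x":-0.2075,"y":-0.0747,"z":0,"ax":0,"ay":0,"az":13.4},
    {"x":-0.2075,"y":-0.0747,"z":0,"ax":0,"ay":0,"az":13.4},
    {"x":-0.2075,"y":-0.0747,"z":0,"ax":0,"ay":0,"az":13.4},
  ],
)

```text
t: 51.5
tcp_pos: [0.4897, -0.2955, 0.1694]
tcp_rot: [0.724, 0.69, 0.0, 0.0]
wrist_force: [0.5, -0.7, -1.3]
gripper_width: 0.0494
grasp_force: 30.0
```

```bash
python3 e.py | grep -E "jaw|held|\]$"; python3 -c "
from h import *
go(.488,-.2956,.063,87.16)"
```

```text
jaw/fence [222 134  62  15 918] [array([ 0.4912, -0.2452]), array([0.0129, 0.0554]), np.float64(87.1104)] 0.0564
jaw/fence [242 238  22  14 236] [array([ 0.4862, -0.3492]), array([0.0212, 0.0139]), np.float64(1.9446)] 0.0563
held [ 170  190  166   75 8123] [array([ 0.4894, -0.2845]), array([0.0467, 0.077 ]), np.float64(87.46)] 0.1598
held [214 291  78   7 541] [array([ 0.4873, -0.3288]), array([0.0068, 0.0498]), np.float64(87.4596)] 0.1596
go: shift mm [ -0.   -1.7 106.4] turn [0.  0.  0.1] | yaw now 87.24 t 51.55
```

Emit:
servo_tool(
  targets=[
    {"x":0.0008,"y":-0.0015,"z":0.04,"ax":0,"ay":0,"az":0.1},
    {"x":0.0008,"y":-0.0015,"z":0.07,"ax":0,"ay":0,"az":0.1},
    {"x":0.0008,"y":-0.0015,"z":0.09,"ax":0,"ay":0,"az":0.1},
    {"x":0.0008,"y":-0.0015,"z":0.1,"ax":0,"ay":0,"az":0.1},
    {"x":0.0008,"y":-0.0015,"z":0.104,"ax":0,"ay":0,"az":0.1},
    {"x":0.0008,"y":-0.0015,"z":0.104,"ax":0,"ay":0,"az":0.1},
    {"x":0.0008,"y":-0.0015,"z":0.104,"ax":0,"ay":0,"az":0.1},
    {"x":0.0008,"y":-0.0015,"z":0.104,"ax":0,"ay":0,"az":0.1},
  ],
)

```text
t: 52.55
tcp_pos: [0.4884, -0.2957, 0.066]
tcp_rot: [0.725, 0.689, 0.0, 0.001]
wrist_force: [-0.2, 0.1, -2.2]
gripper_width: 0.0494
grasp_force: 30.0
```

```bash
python3 -c "
from h import *
go(.488,-.2957,.0615,87.16)"
```

```text
go: shift mm [-0.  -0.4  4.5] turn [ 0.1  0.  -0.1] | yaw now 87.08 t 52.55
```

Emit:
servo_tool(
  targets=[
    {"x":0,"y":-0.0003,"z":0.0025,"ax":0,"ay":0,"az":0},
    {"x":0,"y":-0.0003,"z":0.0042,"ax":0,"ay":0,"az":0},
    {"x":0,"y":-0.0003,"z":0.0042,"ax":0,"ay":0,"az":0},
    {"x":0,"y":-0.0003,"z":0.0042,"ax":0,"ay":0,"az":0},
  ],
)

```text
t: 53.05
tcp_pos: [0.4876, -0.2954, 0.0612]
tcp_rot: [0.725, 0.689, -0.0, -0.0]
wrist_force: [-0.9, -0.3, 2.7]
gripper_width: 0.0498
grasp_force: 30.0
```

Emit:
servo_tool(
  hand=0.087,
  targets=[
    {"x":0,"y":0,"z":0,"ax":0,"ay":0,"az":0},
    {"x":0,"y":0,"z":0,"ax":0,"ay":0,"az":0},
    {"x":0,"y":0,"z":0,"ax":0,"ay":0,"az":0},
    {"x":0,"y":0,"z":0,"ax":0,"ay":0,"az":0},
    {"x":0,"y":0,"z":-0.02,"ax":0,"ay":0,"az":0},
    {"x":0,"y":0,"z":-0.06,"ax":0,"ay":0,"az":0},
    {"x":0,"y":0,"z":-0.12,"ax":0,"ay":0,"az":0},
    {"x":0.02,"y":0,"z":-0.14,"ax":0,"ay":0,"az":0},
    {"x":0.03,"y":0,"z":-0.14,"ax":0,"ay":0,"az":0},
    {"x":0.03,"y":0,"z":-0.14,"ax":0,"ay":0,"az":0},
    {"x":0.03,"y":0,"z":-0.14,"ax":0,"ay":0,"az":0},
  ],
)

```text
t: 54.42
tcp_pos: [0.4884, -0.2651, 0.1994]
tcp_rot: [0.725, 0.689, -0.0, -0.001]
wrist_force: [-0.3, 0.2, -0.3]
gripper_width: 0.087
grasp_force: 0.0
```

```bash
python3 m.py; python3 d.py .0485 .0535; python3 d.py .0375 .046;python3 d.py .0535 .06;  python3 -c "
from h import *
f,P,W,fl=snap('wrist'); im=f['pixels']; cv2.imwrite('pics/fin.png',cv2.resize(im[50:260,150:360],(600,600),interpolation=cv2.INTER_CUBIC))"
```

```text
M [-0.03  -0.142 -0.027] F [-0.3  0.2 -0.3] [ 0.4884 -0.2651  0.1994] q6 -0.588 yaw 87.09 w 0.08701229382199523 eff6 0.001 54.425
[ 0.4884 -0.2651  0.1994]
(np.float64(0.03146088752086504), array([ 0.4864, -0.2965]), array([0.0707, 0.05  ]), 86.68, np.float64(0.0515), [231, 181, 46, 60, 2441])
[ 0.4884 -0.2652  0.1994]
(np.float64(0.07506426992326523), array([ 0.4859, -0.3403]), array([0.0073, 0.0689]), 87.58, np.float64(0.0417), [226, 241, 59, 7, 302])
[ 0.4885 -0.2654  0.1996]
(np.float64(0.020151393691840803), array([ 0.4908, -0.2454]), array([0.0143, 0.0559]), 87.04, np.float64(0.0563), [228, 160, 55, 14, 718])
(np.float64(0.0839069856558593), array([ 0.4853, -0.3492]), array([0.0158, 0.0693]), 88.68, np.float64(0.0563), [225, 249, 61, 14, 728])
```

View pics/fin.png

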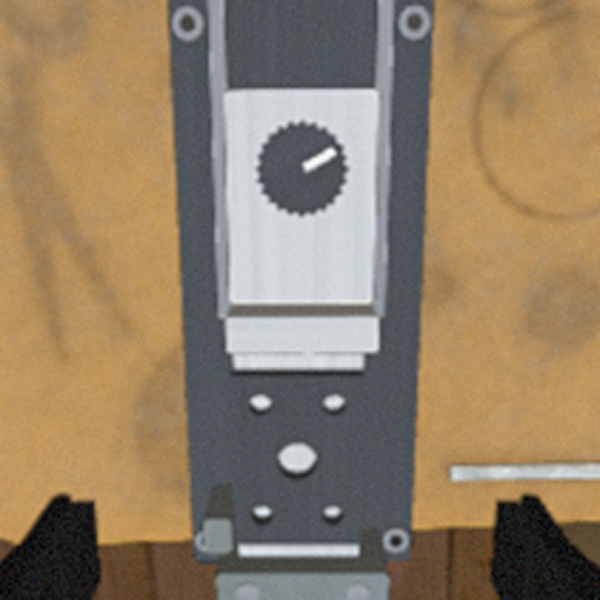

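The template lies flush and square on the pile: its centre hole is at (297,458), and the pile's ends are centred near column 298. The jaw and the fence both touch the pile, so I'm handing in.

```bash
python3 -c "
from bench import robot
print(robot.finish_job())"
```

```text
the job is handed in; nothing more can be done
None
```

The job is handed in, though no verdict came back: all three blanks on the desk are stacked and clamped against the fence, the thumbscrew is seated, and the template lies centred on top, with the tape, hex keys and pliers never handled.

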